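Tile the Foley tray and hold the clog ready for the cue

ROBOT

A 6-joint arm with a two-finger parallel gripper is mounted at the origin on the work surface. World frame = base frame: x ahead of the robot, y to its left, z up, the work surface at z = 0. Lengths are in mm, angles in rad, forces in N, time in s.
With the tool pointing down it reaches from about 350 to 775 mm from the base axis. Payload 7.3 kg.
Tool frame: the origin (TCP) lies on the centre line of the jaws, within the pads' length; the fingertips stand 22 mm ahead of it and the grasp point (between the pads) lies 3 mm ahead of it; z points along the fingers, y is the direction in which the jaws open and shut (so a half turn about z gives the same grasp; the last joint's range is limited). The gripper opens to 92 mm and grips with 3 to 60 N. Pads are 19 mm wide; open, the fingers measure 130 mm over their backs; the gripper's body (75 mm by 190 mm) begins 47 mm behind the grasp point.
Start: joints at [-1.32, 0.342, 1.524, -0, 1.275, -0.146], TCP at [202.919, -484.217, 248.741] pointing down, gripper open.
Joint ranges: [-2.53, 2.53], [-0.77, 2.02], [0.04, 2.7], [-1, 4.14], [0.28, 2.66], [-3.11, 3.11]. Speed limits (rad/s): [2.57, 2.57, 3.14, 3.14, 3.14, 3.14].

INTERFACE

Orientations are given as [roll, pitch, yaw] about the fixed x, y, z axes, in that order (R = Rz(yaw) Ry(pitch) Rx(roll)).
In Python, from plant import get_obs, capture, close_job gives the robot as it stands.
- The arm moves only by the tool carry_out, never from a script. Its arguments are lists of equal length, an entry for each row: "xyz": the shift along the tool's x, y, z scaled (see below), a list of three; "dr": the turn, a rotation vector about the tool's x, y, z scaled (see below), a list of three. A call has 1 to 8 rows; each row shifts and turns the commanded pose from where the row before left it, along the tool's axes as they then stand; what a row does not reach is not made up. The controller multiplies each number of a shift by 0.06 m and each number of a turn by 8 degrees. A row lasts 1/8 s, in which the tool goes at most 62.5 mm and 10.7 degrees, less where a joint would pass 70% of its speed; a pose out of reach is approached as far as the arm can. A call with a number of a shift or a turn outside -1 to 1 is refused whole. A call with a gripper value outside its range is refused whole. "gripper" is the gripper's target within -1 to 1 (fully open at 1, half-way at 0, shut at -1), set as the call begins (left out, the last holds). The fingers move at their own pace and stop on an object; the grip force is fixed at half the most. Time passes only in rows, so rows that do not move let the fingers close. It gives the time, the measured TCP pose, the force and the opening at its end, in the units of the state.
- get_obs(): the state, without advancing time (a new reading comes with each control period).
- capture(name): name is "scene" or "top" or "wrist"; returns a dict with "image" (420x560x3 uint8, blue, green, red), "fx", "fy", "cx", "cy" (pixels), "pose" (4x4, takes a point from camera to world coordinates). Camera axes: x right, y up, looking along -z (the intrinsics and any distortion apply to the point x, -y, -z); pixel columns grow to the right and rows downward; lengths in mm; the calibration is good to about 2 mm. A picture is of the moment at which its call begins. There is no depth.
- close_job(): hands the job in, once; it reports no verdict.
The state is a dict: "time": time; "joint_positions": joint angles; "dq": joint speeds; "tau": joint torques, N m; "tool_pos": TCP position; "tcp_rot": TCP orientation; "contact_force": force on the tool from outside, world axes, zero at the start; "moment": the same for the moment, N m; "grip_width": finger opening in mm.
Only numpy, scipy, OpenCV 4.12 (cv2) and the standard library are available. Lean on these libraries where they do the work, as an engineer would, in place of code of your own. Each camera call takes 0.05 s, during which the arm holds its last target.

TASK

Get the footstep shot ready: first lay the two loose terracotta tiles flat in the two empty places of the walking tray, square in line with the tile already there. Then lift the wooden clog over the low acoustic screen and finish holding it motionless just above the tiles, about a finger's breadth (15 mm) clear: sole level, centred over the row, in line with it, toe towards the microphone. The clog must not touch the tiles before the cue, and the screen, microphone, jar and padlock must not be knocked or moved.

Things in the scene. Friction and masses are not known exactly. Their poses are not given: they have to be found in the camera images.
- tray: walking-surface tray, fixed: plywood floor in a dark wooden rim, 224 x 88 mm outside. Origin at the centre of its underside, on the bench. x runs along its one row of three tiles, +x to the microphone end. Floor 6 mm above the bench, 208 x 72 mm inside the rim; rim 8 mm wide, 10 mm above the bench. The middle place is filled; tops of laid tiles are 30 mm above the bench
- place_near (a point): centre of the tray floor in the empty tile place at the tray's -x end, 68 mm from the tray's centre (laid tiles have 4 mm joints); tray's axes
- place_far (a point): centre of the tray floor in the empty tile place at the +x end, 68 mm from the tray's centre; tray's axes
- tile_a_center (a point): centre (half-way up) of a loose terracotta tile, 64 x 64 x 24 mm, about 0.2 kg, axes along its edges, z up. It starts flat on the bench, on either side of the screen
- tile_b_center (a point): centre of the second loose tile, the same as tile_a; the two are interchangeable
- tile_mid_center (a point): centre of a third tile, just like them, which already lies loose in the middle place of the tray and stays there
- clog_grip (a point): grip point of a yellow wooden child's clog, 190 mm long, 70 wide, 74 high at the instep, about 0.22 kg, standing on its sole on the bench. x to the toe, z up. In the middle of its length and width, 37 mm above the sole's underside, near its centre of mass. From 70 mm behind to 15 mm ahead of it the outer sides are flat, upright and 60 mm apart, from 15 to 54 mm above the sole
- clog_sole (a point): point on the underside of the clog's sole (the plane on which it stands), straight below clog_grip; same axes
- clog_toe (a point): tip of the clog's toe, 95 mm ahead of clog_grip and 46 mm above the sole's underside
- screen: low free-standing acoustic screen of wood with grey ribbed faces: 360 mm long along its x, 46 mm thick, on a base 90 mm wide and 12 mm thick, 105 mm high in all, 0.9 kg. Origin at the centre of its underside. It stands between the clog and the tray. Leave it standing where it is
- mic: small microphone on a desk stand with a round base of 100 mm diameter, 220 mm high in all, 0.9 kg; origin at the centre of its underside. It stands beyond the +x end of the tray; its black barrel leans out from the top towards the tray, its tip about 60 mm from the stand's axis and 140 mm above the bench. Leave it where it is
- jar: closed amber glass jar with a white cap, 70 mm diameter, 100 mm high, standing; origin at the centre of its underside. Leave it
- padlock: brass padlock lying flat, about 86 x 50 x 20 mm, shackle along its x; origin on its underside. Leave it
Not all that is in view belongs to the job. What is shaped like the part that bears tile_a_center but green or red is not meant.

How it is judged:
By the outcome, as a careful person would: the job done as asked, in the order asked, and still so for the second after the job is handed in, while the arm keeps its last pose, push and grip.
It also fails if it takes over 67 s, if anything falls off the work surface, if the arm or the gripper's body presses on something with over 40 N, if the wrist force passes 120 N, or if a joint passes its speed limit or range.

## Working session

There is one attempt and no reset: what is moved stays moved. The work goes in short steps, Python scripts to look and compute and a tool call to move; the robot and the scene stay as the last step left them, time stands still between calls to the robot, and variables do not carry over. Pictures are saved under pics/ and viewed, and the job is handed in when it is done.

Besides the shell and the picture viewer there is one more tool, called after "Request:" by a JSON object that holds its "api" and its "payload". carry_out: Moves the arm, as the interface text tells. Shifts and turns lie within -1 to 1; 1 stands for 0.06 m of shift or 8 degrees of turn. Its arguments: {"type":"object","properties":{"xyz":{"type":"array"},"dr":{"type":"array"},"gripper":{"type":"number"}},"required":["xyz","dr"]}

```bash
ls; mkdir -p pics; python3 - <<'E'
from plant import get_obs,capture
import cv2,numpy as np,json
for n in ["scene","top","wrist"]:
    c=capture(n); cv2.imwrite(f"pics/{n}0.png",c["image"])
    print(n,{k:(np.round(v,3).tolist() if k!="image" else 0) for k,v in c.items()})
print(get_obs())
E
```

```text
pics
scene {'image': 0, 'fx': 490.441, 'fy': 490.441, 'cx': 279.959, 'cy': 207.635, 'pose': [[0.447, -0.765, 0.464, 1108.275], [0.894, 0.388, -0.223, -285.376], [-0.009, 0.515, 0.857, 1037.997], [0.0, 0.0, 0.0, 1.0]]}
top {'image': 0, 'fx': 395.007, 'fy': 395.007, 'cx': 275.91, 'cy': 205.115, 'pose': [[-0.01, 0.993, -0.121, 460.536], [-1.0, -0.014, -0.027, -63.965], [-0.029, 0.121, 0.992, 1114.482], [0.0, 0.0, 0.0, 1.0]]}
wrist {'image': 0, 'fx': 310.602, 'fy': 310.602, 'cx': 274.753, 'cy': 205.499, 'pose': [[0.387, 0.881, 0.273, 276.944], [-0.922, 0.37, 0.114, -453.332], [-0.001, -0.295, 0.955, 385.317], [0.0, 0.0, 0.0, 1.0]]}
{'time': 0.15, 'joint_positions': array([-1.32002680e+00,  3.42535496e-01,  1.52473760e+00,  6.65221406e-06,
        1.27538841e+00, -1.45993094e-01]), 'dq': array([ 0.0003386 , -0.0008675 , -0.00605428, -0.00014611, -0.00019944,
       -0.00126852]), 'tau': array([ 1.36852152e-03, -4.31469941e+01, -2.44351673e+01,  7.18492689e-02,
        5.37229422e-02, -9.01088697e-05]), 'tool_pos': array([ 202.84090169, -483.9603385 ,  248.23964778]), 'tcp_rot': array([-3.14053610e+00, -1.61785579e-04,  3.96760591e-01]), 'contact_force': array([-0.15263127,  0.39878248,  0.34705316]), 'moment': array([-0.00664264,  0.03630757, -0.00436719]), 'grip_width': 91.5797056738522}
```

View pics/scene0.png

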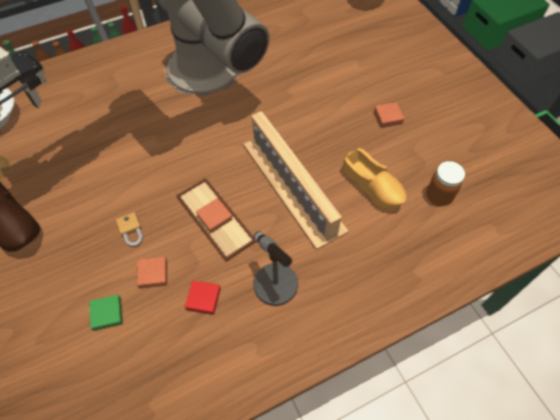

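View pics/top0.png

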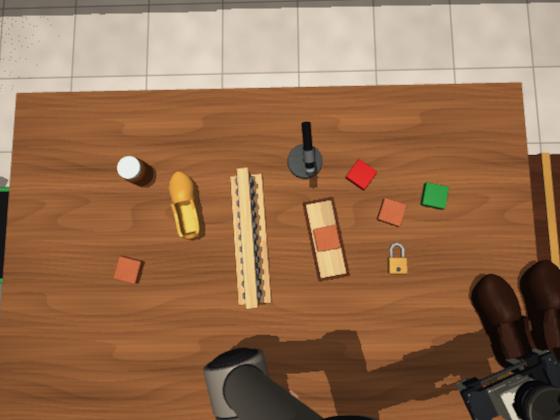

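View pics/wrist0.png

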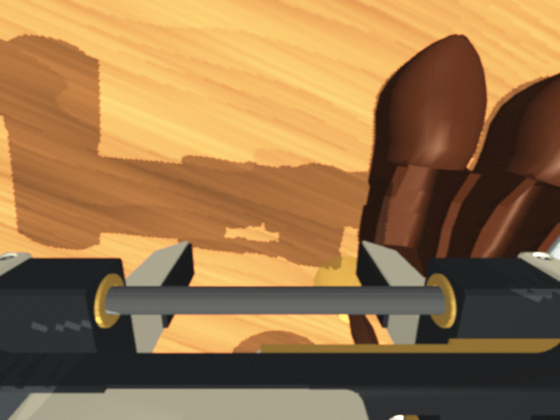

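The top view shows the terracotta loose tiles at about (392,212) and (128,270). The green square at (435,196) and the bright red one at (362,175) are decoys. The tray is at (326,238) with its mid tile, the clog at (184,205), the screen at (248,238), the mic at (305,160), the jar at (130,170) and the padlock at (398,260). Next I'll measure these and confirm them in an enlarged crop.

```bash
cat > h.py <<'E'
from plant import get_obs,capture
import cv2,numpy as np
def ray(c,u,v):
    P=np.array(c["pose"]); d=np.array([(u-c["cx"])/c["fx"],-(v-c["cy"])/c["fy"],-1.0])
    return P[:3,3],P[:3,:3]@d
def onz(c,uv,z):
    out=[]
    for u,v in np.atleast_2d(uv):
        o,d=ray(c,u,v); out.append(o+d*(z-o[2])/d[2])
    return np.array(out)
def proj(c,p):
    P=np.array(c["pose"]); q=P[:3,:3].T@(np.array(p,float)-P[:3,3])
    return np.array([c["cx"]+c["fx"]*q[0]/-q[2],c["cy"]-c["fy"]*q[1]/-q[2]])
def rect(w):
    (cx,cy),(a,b),t=cv2.minAreaRect(w[:,:2].astype(np.float32)); return np.round([cx,cy,a,b,t],1)
E
python3 - <<'E'
from h import *
for n in ["top","scene"]:
    c=capture(n); im=c["image"]; hsv=cv2.cvtColor(im,cv2.COLOR_BGR2HSV)
    H,S,V=cv2.split(hsv)
    pts=[(392,212),(128,270),(326,238),(362,175),(184,225),(180,188)] if n=="top" else [(152,272),(389,114),(214,215),(203,297),(370,165),(390,190)]
    for p in pts: print(n,p,hsv[p[1],p[0]])
    m=(((H<9)|(H>174))&(S>150)&(V>110)).astype(np.uint8)
    cs,_=cv2.findContours(m,cv2.RETR_EXTERNAL,cv2.CHAIN_APPROX_NONE)
    for k in cs:
        if cv2.contourArea(k)<150: continue
        uv=k[:,0,:].astype(float); ce=uv.mean(0)
        print(n,"red-ish",ce.round(0),cv2.contourArea(k),"z24",rect(onz(c,uv,24)),"z30",rect(onz(c,uv,30)),hsv[int(ce[1]),int(ce[0])])
c=capture("top");im=c["image"]
cv2.imwrite("pics/crop1.png",cv2.resize(im[150:320,100:460],None,fx=2.2,fy=2.2,interpolation=cv2.INTER_CUBIC))
c=capture("scene");im=c["image"]
cv2.imwrite("pics/crop2.png",cv2.resize(im[90:330,70:470],None,fx=2,fy=2,interpolation=cv2.INTER_CUBIC))
E
```

```text
top (392, 212) [  9 169 204]
top (128, 270) [  9 170 200]
top (326, 238) [  9 170 206]
top (362, 175) [  0 206 219]
top (184, 225) [ 18 180 217]
top (180, 188) [ 18 179 228]
top red-ish [361. 174.] 501.0 z24 [ 679.  -273.6   65.3   65.1   53.5] z30 [ 677.8 -272.4   64.9   64.8   53.5] [  0 205 219]
scene (152, 272) [  9 152 218]
scene (389, 114) [  9 153 218]
scene (214, 215) [  9 151 219]
scene (203, 297) [  1 188 226]
scene (370, 165) [ 17 160 123]
scene (390, 190) [ 21 141 243]
scene red-ish [202. 297.] 874.0 z24 [ 684.3 -273.6   67.4   69.8   53.6] z30 [ 686.9 -273.6   67.    69.4   53.6] [  1 189 225]
```

View pics/crop1.png

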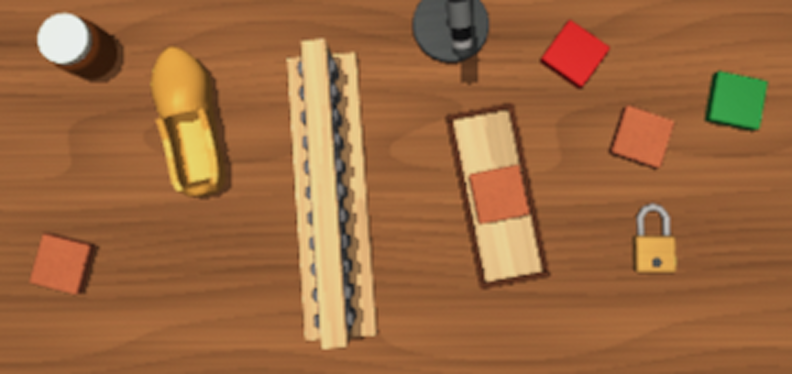

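View pics/crop2.png

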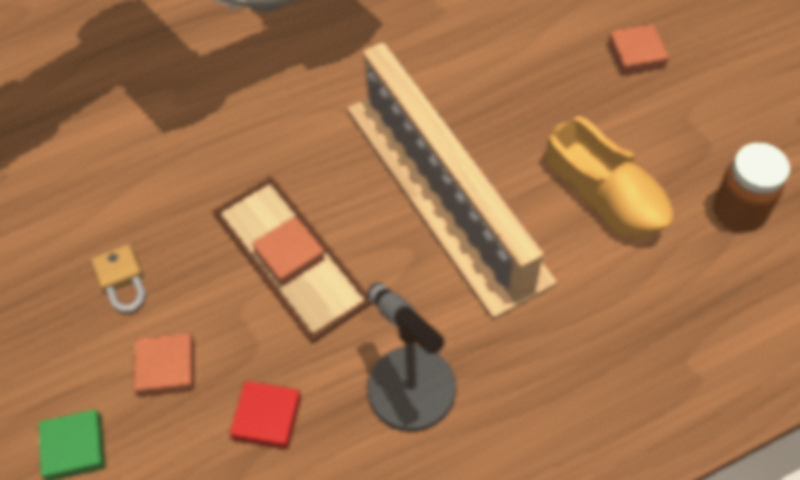

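Both crops confirm it. The tiles at (392,212) and (128,270) match the mid tile's terracotta, hue 9. The bright red square (hue 0) and the green one are decoys.

```bash
cat >> h.py <<'E'
def terr(c):
    im=c["image"];H,S,V=cv2.split(cv2.cvtColor(im,cv2.COLOR_BGR2HSV))
    R=im[...,2].astype(int);
    return ((H>=5)&(H<=11)&(S>125)&(V>175)).astype(np.uint8)
def blobs(m,a=150):
    m=cv2.morphologyEx(m,cv2.MORPH_OPEN,np.ones((3,3),np.uint8))
    cs,_=cv2.findContours(m,cv2.RETR_EXTERNAL,cv2.CHAIN_APPROX_NONE)
    return [k[:,0,:].astype(float) for k in cs if cv2.contourArea(k)>a]
E
python3 - <<'E'
from h import *
cs={n:capture(n) for n in ["top","scene"]}
for n,c in cs.items():
    hsv=cv2.cvtColor(c["image"],cv2.COLOR_BGR2HSV)
    print("wood",hsv[320,60],hsv[240,190] if n=="top" else hsv[350,300])
    for uv in blobs(terr(c)): 
        print(n,uv.mean(0).round(0),len(uv),"z24",rect(onz(c,uv,24)),"z30",rect(onz(c,uv,30)))
    H,S,V=cv2.split(hsv)
    m=((H>=13)&(H<=24)&(S>90)&(V>170)).astype(np.uint8)
    for uv in blobs(m): print(n,"yellow",uv.mean(0).round(0),len(uv),"z0",rect(onz(c,uv,0)),"z6",rect(onz(c,uv,6)),"z105",rect(onz(c,uv,105)))
    m=(V<75).astype(np.uint8)
    for uv in blobs(m,60): print(n,"dark",uv.mean(0).round(0),len(uv),"z10",rect(onz(c,uv,10)))
    if n=="top":
        m=((V>180)&(S<60)).astype(np.uint8)
        for uv in blobs(m,60): print(n,"white",uv.mean(0).round(0),"z100",rect(onz(c,uv,100)))
E
```

```text
wood [ 12 163 149] [ 13 162 135]
top [126. 270.] 80 z24 [420.3 380.1  60.5  60.3  76. ] z30 [420.5 377.6  60.2  60.   76. ]
top [326. 238.] 84 z24 [ 501.7 -172.3   62.    60.2   10.8] z30 [ 501.4 -171.7   61.7   59.8   10.8]
top [392. 211.] 77 z24 [ 571.8 -354.2   60.1   60.1   70.3] z30 [ 571.2 -352.6   59.8   59.8   70.3]
top yellow [398. 265.] 70 z0 [ 424.9 -369.8   45.3   38.3   89.4] z6 [ 425.1 -368.1   45.1   38.1   89.4] z105 [ 428.2 -341.    41.1   34.7   89.4]
top yellow [330. 262.] 97 z0 [ 434.1 -183.6   72.9   71.8   10.1] z6 [ 434.3 -182.9   72.5   71.4   10.1] z105 [ 436.6 -172.3   66.    65.    10.1]
top yellow [320. 215.] 94 z0 [ 568.1 -158.7   72.7   71.    10.1] z6 [ 567.5 -158.2   72.4   70.6   10.1] z105 [ 558.  -149.8   65.9   64.3   10.1]
top yellow [263. 237.] 275 z0 [507.6   5.  362.3  21.9   4.2] z6 [507.3   4.6 360.3  21.8   4.2] z105 [503.1  -1.5 328.2  19.8   4.2]
top yellow [185. 202.] 167 z0 [607.6 233.7 185.   64.4  12.1] z6 [606.8 232.1 184.   64.   12.1] z105 [593.8 205.7 167.5  58.3  12.1]
top yellow [243. 235.] 329 z0 [509.   60.9 397.6  52.7   3.9] 
[... 5765 characters left out ...]
.] 160 z10 [-225.3 -477.9  112.4  179.1   67.6]
scene dark [48. 48.] 39 z10 [-273.6 -396.    70.6   36.     8.2]
scene dark [64. 43.] 37 z10 [-275.6 -347.8   30.3   63.    76.6]
scene dark [87. 37.] 56 z10 [-272.3 -276.1   68.9   67.9   87.3]
scene dark [248.  49.] 114 z10 [  2.5 149.9 100.9 202.3  50.7]
scene dark [197.  41.] 169 z10 [-92.6  32.8 245.8  85.1  27.2]
scene dark [113.  29.] 66 z10 [-272.7 -189.2   60.5   68.4   88.4]
scene dark [507.  43.] 408 z10 [320.1 789.7 433.8 464.3  47.2]
scene dark [219.  18.] 137 z10 [-176.1  132.6  111.2  218.8   86.2]
scene dark [160.   8.] 149 z10 [-282.9  -37.5  149.2  123.7   62.7]
scene dark [26.  5.] 136 z10 [-498.  -417.9  196.2   90.4   62.7]
```

Both views agree to about 2 mm. Tile A is at (572,-354) with edges at -20°, and tile B at (420,381) at -15°. The tray and mid tile are at (501,-171) with the row at about 10.4°. I'll write a row-planning helper, then hover by tile A.

```bash
cat >> h.py <<'E'
from scipy.spatial.transform import Rotation as Ro
def cur():
    o=get_obs(); return np.array(o["tool_pos"]),Ro.from_euler("xyz",o["tcp_rot"]),o
def plan(target,yawdeg,n,start=None,turn=True):
    p,R,o=cur()
    if start is not None: p=np.array(start[0],float);R=Ro.from_euler("xyz",[180,0,start[1]],degrees=True)
    T=np.array(target,float);RT=Ro.from_euler("xyz",[180,0,yawdeg],degrees=True)
    dv=(R.inv()*RT).as_rotvec(degrees=True)
    xs=[];rs=[];p0=p.copy();R0=R
    for i in range(1,n+1):
        want=p0+(T-p0)*i/n
        s=np.round(R.inv().apply(want-p)/60,3 if n==1 or np.abs(T-p0).max()<30 else 2)
        wr=R0*Ro.from_rotvec(dv*i/n,degrees=True)
        r=np.round((R.inv()*wr).as_rotvec(degrees=True)/8,2)
        p=p+R.apply(s*60);R=R*Ro.from_rotvec(r*8,degrees=True)
        xs.append((s+0.0).tolist());rs.append((r+0.0).tolist())
    print("xyz",xs,"\ndr",rs,"\nend",p.round(1),R.as_euler("xyz",degrees=True).round(2),"max",np.abs(xs).max(),np.abs(rs).max())
    return p,R
E
python3 - <<'E'
from h import *
plan([540,-340,200],-20,8)
c=capture("top")
cv2.imwrite("pics/mic.png",cv2.resize(c["image"][110:200,270:350],None,fx=7,fy=6.5))
E
```

```text
xyz [[0.76, -0.01, 0.1], [0.76, -0.07, 0.1], [0.75, -0.15, 0.1], [0.74, -0.22, 0.11], [0.71, -0.28, 0.1], [0.68, -0.35, 0.1], [0.64, -0.41, 0.1], [0.6, -0.47, 0.1]] 
dr [[0.0, 0.0, 0.67], [0.0, 0.0, 0.67], [0.0, 0.0, 0.66], [0.0, 0.0, 0.67], [0.0, 0.0, 0.67], [0.0, 0.0, 0.67], [0.0, 0.0, 0.66], [0.0, 0.0, 0.67]] 
end [ 539.9 -339.7  200.1] [-179.99    0.    -19.99] max 0.76 0.67
```

View pics/mic.png

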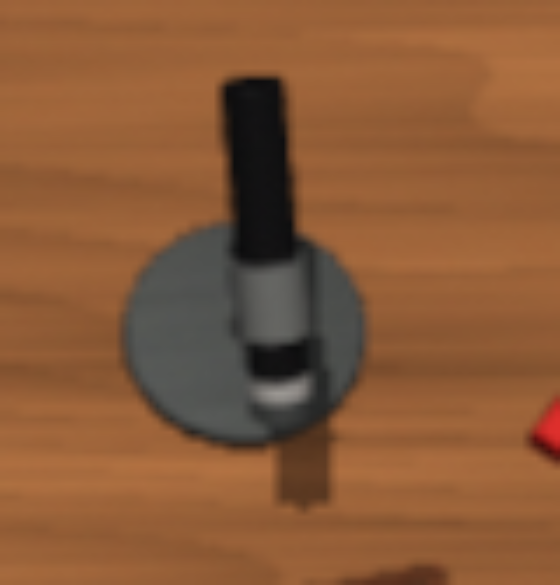

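The mic picture shows the base centred near px (305,161) and the barrel tip near (310,170). It lies well beyond the tray's end. Moving to tile A now.

Request:
{"api": "carry_out", "payload": {"xyz": [[0.76, -0.01, 0.1], [0.76, -0.07, 0.1], [0.75, -0.15, 0.1], [0.74, -0.22, 0.1], [0.71, -0.28, 0.1], [0.68, -0.35, 0.1], [0.64, -0.41, 0.1], [0.6, -0.47, 0.1]], "dr": [[0, 0, 0.67], [0, 0, 0.67], [0, 0, 0.67], [0, 0, 0.67], [0, 0, 0.67], [0, 0, 0.67], [0, 0, 0.67], [0, 0, 0.67]], "gripper": 1}}

```text
time: 1.5
tool_pos: [541.4, -339.4, 200.5]
tcp_rot: [3.141, -0.0, -0.355]
contact_force: [-0.4, -1.1, -0.4]
grip_width: 92.1
```

Request:
{"api": "carry_out", "payload": {"xyz": [[0, 0, 0], [0, 0, 0]], "dr": [[0, 0, 0], [0, 0, 0]]}}

```text
time: 1.75
tool_pos: [539.6, -340.2, 200.5]
tcp_rot: [3.141, 0.001, -0.35]
contact_force: [-0.1, -1.0, -0.6]
grip_width: 92.1
```

```bash
python3 - <<'E'
from h import *
t=capture("top"); print("mic base",onz(t,[(305,161.2)],8).round(0),"tip",onz(t,[(310,170)],140).round(0))
c=capture("wrist"); cv2.imwrite("pics/w1.png",c["image"]); print(cur()[2]["tool_pos"],cur()[2]["tcp_rot"])
for uv in blobs(terr(c)): print(uv.mean(0).round(0),len(uv),"z24",rect(onz(c,uv,24)))
E
```

```text
mic base [[ 721. -118.    8.]] tip [[ 667. -124.  140.]]
[ 539.12832008 -340.83857343  201.00694921] [ 3.14121559e+00 -2.63492360e-06 -3.52234524e-01]
[279. 166.] 243 z24 [ 568.1 -353.5   57.9   52.1   69.1]
```

View pics/w1.png

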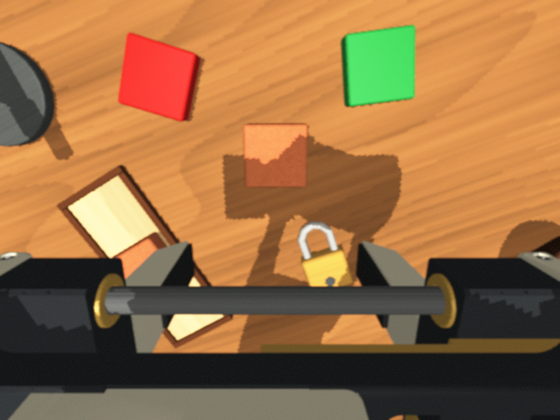

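The wrist view shows the tile at (244–308, 123–188), half in shadow, and the tray partly visible at left. I'll measure the corners.

```bash
python3 - <<'E'
from h import *
c=capture("wrist"); im=c["image"]; hsv=cv2.cvtColor(im,cv2.COLOR_BGR2HSV)
for p in [(275,140),(275,180),(275,205),(230,180),(230,130),(190,200)]: print(p,hsv[p[1],p[0]],im[p[1],p[0]])
m=np.zeros(im.shape[:2],np.uint8)
B,G,R=[im[...,i].astype(float) for i in range(3)]
H=hsv[...,0]
m=((H<=9)&(H>=4)&(hsv[...,1]>100)).astype(np.uint8); m[:,:215]=0;m[:100]=0;m[215:]=0;m[:,340:]=0
for uv in blobs(m): print(uv.min(0),uv.max(0),uv.mean(0).round(0),len(uv),"z24",rect(onz(c,uv,24)))
print(onz(c,[(244.5,123.5),(307.5,123.5),(307.5,187.5),(244.5,187.5)],24).round(1))
w=onz(c,[(122,166),(58,207),(176,346),(232,317)],10);print(w.round(1),w.mean(0))
cv2.imwrite("pics/w1z.png",cv2.resize(im[110:200,225:330],None,fx=6,fy=6,interpolation=cv2.INTER_CUBIC))
E
```

```text
(275, 140) [ 13 158 250] [ 95 162 250]
(275, 180) [  9 177 176] [ 54  90 176]
(275, 205) [ 13 166 135] [ 47  86 135]
(230, 180) [ 13 174 135] [ 43  84 135]
(230, 130) [ 14 164 208] [ 74 136 208]
(190, 200) [ 14 164 226] [ 81 150 226]
[262. 153.] [303. 185.] [282. 168.] 221 z24 [ 560.  -359.6   23.2   43.4   16.7]
[[ 612.4 -336.7   24. ]
 [ 591.1 -394.6   24. ]
 [ 529.9 -374.3   24. ]
 [ 552.5 -312.8   24. ]]
[[ 616.5 -196.7   10. ]
 [ 600.3 -108.3   10. ]
 [ 385.6 -149.9   10. ]
 [ 401.3 -234.2   10. ]] [ 500.91657363 -172.30021202   10.        ]
```

View pics/w1z.png

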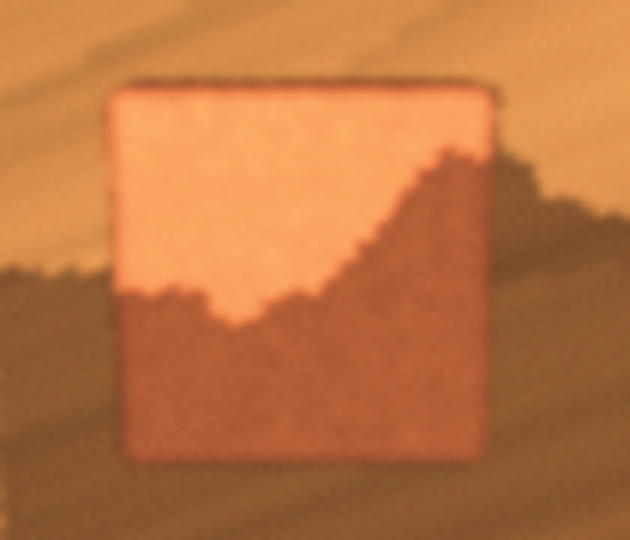

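```bash
python3 - <<'E'
from h import *
c=capture("wrist")
w=onz(c,[(242.9,123.8),(306.8,123.8),(305.3,186.3),(245.3,186.3)],24)
print(w.round(1),w.mean(0),rect(w))
for i in range(4): print(np.linalg.norm(w[i]-w[(i+1)%4]).round(1), np.degrees(np.arctan2(*(w[i]-w[(i+1)%4])[[1,0]])).round(1))
E
```

```text
[[ 612.7 -335.2   24. ]
 [ 591.1 -394.    24. ]
 [ 531.9 -372.6   24. ]
 [ 553.4 -314.1   24. ]] [ 572.28295882 -353.99238936   24.        ] [ 572.3 -353.9   62.6   63.2   70.2]
62.6 69.8
62.9 -19.8
62.4 -110.2
62.9 160.4
```

Three views agree on tile A: (572.3,-354.0), yaw -19.9°. Going down.

```bash
python3 - <<'E'
from h import *
p,R=plan([572.3,-354,80],-19.9,4)
plan([572.3,-354,31],-19.9,3,start=(p,R.as_euler("xyz",degrees=True)[2]))
E
```

```text
xyz [[0.15, 0.0, 0.51], [0.15, 0.01, 0.5], [0.14, 0.0, 0.51], [0.15, 0.0, 0.5]] 
dr [[0.0, 0.0, -0.01], [0.0, 0.0, -0.01], [0.0, 0.0, -0.01], [0.0, 0.0, -0.01]] 
end [ 572.2 -353.7   80. ] [ 1.7998e+02 -2.0000e-02 -1.9890e+01] max 0.51 0.01
xyz [[0.0, 0.0, 0.27], [0.0, 0.0, 0.27], [0.0, 0.0, 0.28]] 
dr [[0.0, 0.0, 0.0], [0.0, 0.0, 0.0], [0.0, 0.0, 0.0]] 
end [ 572.2 -353.7   30.8] [180.     0.   -19.89] max 0.28 0.0
```

Request:
{"api": "carry_out", "payload": {"xyz": [[0.15, 0, 0.51], [0.15, 0.01, 0.5], [0.14, 0, 0.51], [0.15, 0, 0.5], [0, 0, 0.27], [0, 0, 0.27], [0, 0, 0.27], [0, 0, 0]], "dr": [[0, 0, 0], [0, 0, 0], [0, 0, 0], [0, 0, 0], [0, 0, 0], [0, 0, 0], [0, 0, 0], [0, 0, 0]]}}

```text
time: 2.95
tool_pos: [572.3, -352.4, 29.8]
tcp_rot: [-3.141, 0.002, -0.352]
contact_force: [0.0, 0.3, -0.4]
grip_width: 91.6
```

Request:
{"api": "carry_out", "payload": {"xyz": [[0, 0, 0], [0, 0, 0], [0, 0, 0], [0, 0, 0], [0, 0, 0], [0, 0, 0]], "dr": [[0, 0, 0], [0, 0, 0], [0, 0, 0], [0, 0, 0], [0, 0, 0], [0, 0, 0]], "gripper": -1}}

```text
time: 3.7
tool_pos: [573.3, -353.1, 31.5]
tcp_rot: [3.141, -0.001, -0.352]
contact_force: [0.7, 0.6, 4.5]
grip_width: 63.7
```

Tile A is gripped (63.7 mm). I'll lift it and hover behind the tray for a precise look at the tray.

```bash
python3 - <<'E'
from h import *
p,R=plan([572.5,-353,150],-19.9,3)
plan([375,-195,180],10.4,7,start=(p,R.as_euler("xyz",degrees=True)[2]))
E
```

```text
xyz [[0.0, 0.0, -0.66], [-0.01, 0.0, -0.66], [0.0, 0.0, -0.66]] 
dr [[0.0, 0.0, -0.01], [0.0, 0.0, -0.01], [0.0, -0.01, -0.01]] 
end [ 572.6 -352.8  150.3] [ 1.7998e+02  3.0000e-02 -1.9900e+01] max 0.66 0.01
xyz [[-0.57, -0.19, -0.07], [-0.55, -0.24, -0.07], [-0.54, -0.28, -0.07], [-0.51, -0.31, -0.07], [-0.49, -0.36, -0.07], [-0.46, -0.39, -0.07], [-0.43, -0.42, -0.08]] 
dr [[0.0, 0.0, -0.54], [0.0, 0.0, -0.54], [0.0, 0.0, -0.54], [0.0, 0.0, -0.54], [0.0, 0.0, -0.55], [0.0, 0.0, -0.54], [0.0, 0.0, -0.54]] 
end [ 374.8 -195.   180.3] [180.     0.    10.42] max 0.57 0.55
```

Request:
{"api": "carry_out", "payload": {"xyz": [[0, 0, -0.66], [0, 0, -0.66], [0, 0, -0.66]], "dr": [[0, 0, 0], [0, 0, 0], [0, 0, 0]]}}

```text
time: 4.08
tool_pos: [572.6, -352.5, 149.7]
tcp_rot: [-3.141, 0.002, -0.352]
contact_force: [0.1, 0.2, -2.6]
grip_width: 63.7
```

Request:
{"api": "carry_out", "payload": {"xyz": [[-0.57, -0.19, -0.07], [-0.55, -0.24, -0.07], [-0.54, -0.28, -0.07], [-0.51, -0.31, -0.07], [-0.49, -0.36, -0.07], [-0.46, -0.39, -0.07], [-0.43, -0.42, -0.08], [0, 0, 0]], "dr": [[0, 0, -0.54], [0, 0, -0.54], [0, 0, -0.54], [0, 0, -0.54], [0, 0, -0.55], [0, 0, -0.54], [0, 0, -0.54], [0, 0, 0]]}}

```text
time: 5.08
tool_pos: [374.0, -192.5, 179.6]
tcp_rot: [-3.14, 0.001, 0.178]
contact_force: [0.6, -0.3, -2.8]
grip_width: 64.1
```

```bash
python3 - <<'E'
from h import *
c=capture("wrist"); cv2.imwrite("pics/w2.png",c["image"]); print(cur()[2]["tool_pos"],cur()[2]["tcp_rot"],cur()[2]["grip_width"])
cv2.imwrite("pics/w2z.png",cv2.resize(c["image"][40:330,160:400],None,fx=2.05,fy=2.05,interpolation=cv2.INTER_CUBIC))
E
```

```text
[ 375.44595917 -193.71536126  179.74241898] [ 3.14157162e+00 -4.37024062e-05  1.77254976e-01] 63.51218926453235
```

View pics/w2.png

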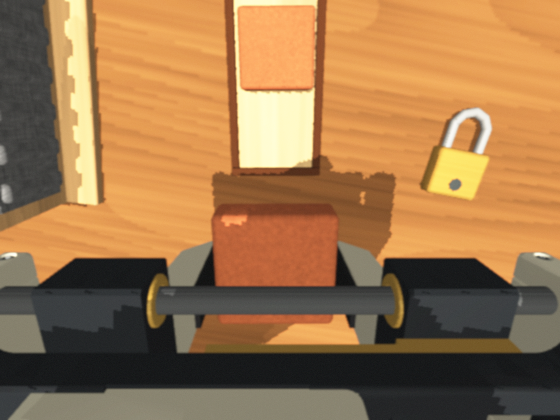

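The wrist view shows the tray's near end with its end rim at row ~172, side rims at columns ~235 and ~320, and the mid tile at (239–314, 6–90). I'll fit edges for the axis and centre.

```bash
python3 - <<'E'
from h import *
c=capture("wrist"); im=c["image"]
g=cv2.GaussianBlur(im,(3,3),0).astype(float)
V=g[...,1]
L=[];Rr=[];L2=[];R2=[]
for r in list(range(100,150,2)):
    d=np.gradient(V[r]);
    def sub(lo,hi,s):
        seg=s*d[lo:hi];k=int(np.argmax(seg));seg=np.clip(seg,0,None);ks=np.arange(max(0,k-2),min(len(seg),k+3));return lo+(seg[ks]*ks).sum()/seg[ks].sum()
    L.append((sub(222,235,-1),r));L2.append((sub(233,245,1),r));R2.append((sub(308,320,-1),r));Rr.append((sub(317,328,1),r))
def fit(P,z):
    w=onz(c,P,z)[:,:2]; m=np.median(w,0)
    vx,vy,x,y=cv2.fitLine(w.astype(np.float32),cv2.DIST_HUBER,0,.01,.01).ravel()
    if vx<0: vx,vy=-vx,-vy
    return np.array([x,y]),np.degrees(np.arctan2(vy,vx))
for n,P in [("Lout",L),("Lin",L2),("Rin",R2),("Rout",Rr)]: print(n,fit(P,10), np.array(P)[[0,-1]].round(1).tolist())
a=np.radians(10.5);ex=np.array([np.cos(a),np.sin(a)]);ey=np.array([-ex[1],ex[0]])
for n,P in [("Lout",L),("Lin",L2),("Rin",R2),("Rout",Rr)]:
    q,_=fit(P,10); print(n,"lateral",(q@ey).round(1))
# near edges by columns
N=[];T=[]
for cc in range(250,306,3):
    d=np.gradient(V[:,cc])
    k=155+np.argmin(d[155:178]);N.append((cc,k))
    k2=80+np.argmax(d[80:100]);T.append((cc,k2))
print("rim inner edge along",np.median(onz(c,N,10)[:,:2]@ex),np.median([p[1] for p in N]))
print("mid near edge rows",np.median([p[1] for p in T]), "z30 along",np.median(onz(c,T,30)[:,:2]@ex))
# mid tile sides rows 20-80
S=[]
m=cv2.cvtColor(im,cv2.COLOR_BGR2HSV)
print(m[50,270],m[130,270])
mm=((m[...,0]<=14)&(m[...,1]>120)).astype(np.uint8)
for r in range(20,82,4):
    row=im[r,:,0].astype(float); d=np.gradient(cv2.GaussianBlur(row[None],(3,1),0)[0])
    S.append((232+np.argmin(d[232:246]),306+np.argmax(d[306:320]),r))
S=np.array(S,float);print(S[::4])
wl=onz(c,S[:,[0,2]],30);wr=onz(c,S[:,[1,2]],30)
print("tile lat",np.median(wl[:,:2]@ey),np.median(wr[:,:2]@ey))
E
```

```text
Lout (array([ 431.60226, -137.9849 ], dtype=float32), np.float32(10.459032)) [[226.1, 100.0], [228.2, 148.0]]
Lin (array([ 434.65952, -145.518  ], dtype=float32), np.float32(10.179595)) [[234.5, 100.0], [236.4, 148.0]]
Rin (array([ 450.52832, -216.00476], dtype=float32), np.float32(10.351199)) [[311.6, 100.0], [310.3, 148.0]]
Rout (array([ 443.00537, -225.43661], dtype=float32), np.float32(10.35731)) [[320.3, 100.0], [318.4, 148.0]]
Lout lateral -214.3
Lin lateral -222.3
Rin lateral -294.5
Rout lateral -302.4
rim inner edge along 357.4265905149388 169.0
mid near edge rows 93.0 z30 along 427.9159633582998
[ 15 150 253] [ 29  44 255]
[[235. 312.  20.]
 [235. 319.  36.]
 [236. 311.  52.]
 [237. 319.  68.]]
tile lat -227.62810088997472 -290.580127787631
```

View pics/w2z.png

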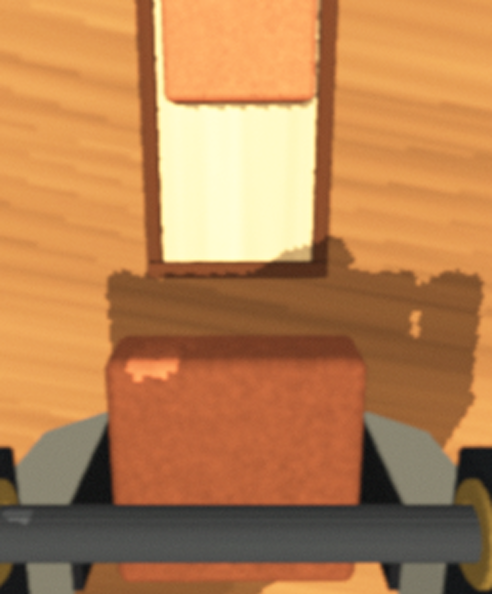

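The tray widths come out at 88.1 and 72.2 mm against 88 and 72 given. The yaw is 10.35° and the centre about (500.9,-170.3), so place_near is (434.0,-182.5) and place_far is (567.8,-158.1). Placing tile A in the near place.

```bash
python3 - <<'E'
from h import *
p,R=plan([434.2,-182.5,60],10.35,4)
plan([434.2,-182.5,38],10.35,3,start=(p,R.as_euler("xyz",degrees=True)[2]))
E
```

```text
xyz [[0.25, -0.01, 0.5], [0.24, 0.0, 0.5], [0.25, -0.01, 0.5], [0.25, -0.01, 0.5]] 
dr [[0.0, 0.0, -0.01], [0.0, 0.0, 0.0], [0.0, 0.0, -0.01], [0.0, 0.0, -0.01]] 
end [ 434.4 -182.2   59.8] [ 1.7996e+02 -4.0000e-02  1.0370e+01] max 0.5 0.01
xyz [[-0.002, 0.002, 0.121], [-0.001, 0.001, 0.121], [-0.002, 0.002, 0.122]] 
dr [[0.0, 0.0, 0.0], [0.0, 0.0, 0.0], [0.0, 0.0, 0.0]] 
end [ 434.2 -182.5   38. ] [180.     0.    10.37] max 0.122 0.0
```

Request:
{"api": "carry_out", "payload": {"xyz": [[0.25, -0.01, 0.5], [0.24, 0, 0.5], [0.25, -0.01, 0.5], [0.25, 0, 0.4], [0, 0, 0.1], [0, 0, 0]], "dr": [[0, 0, -0.01], [0, 0, 0], [0, 0, -0.01], [0, 0, -0.01], [0, 0, 0], [0, 0, 0]]}}

```text
time: 5.92
tool_pos: [433.9, -182.6, 59.3]
tcp_rot: [-3.141, 0.001, 0.181]
contact_force: [-0.5, 0.7, -2.3]
grip_width: 63.8
```

```bash
python3 - <<'E'
from h import *
c=capture("wrist"); cv2.imwrite("pics/w3.png",c["image"]); print(cur()[2])
plan([434.2,-182.5,38],10.35,3)
E
```

```text
{'time': 5.975, 'joint_positions': array([-5.61378412e-01,  4.99586253e-01,  1.89986721e+00, -1.87706358e-04,
        7.42014086e-01,  8.28204805e-01]), 'dq': array([-0.00221502, -0.02007508, -0.00011894,  0.00135647,  0.00020069,
        0.00133503]), 'tau': array([ 1.24594141e-01, -4.23829973e+01, -1.59275490e+01,  5.87801146e-02,
       -4.70836507e-02,  6.68761986e-04]), 'tool_pos': array([ 434.13693524, -182.80904594,   59.94941894]), 'tcp_rot': array([ 3.14141460e+00, -6.37358038e-06,  1.81351463e-01]), 'contact_force': array([ 0.12246817,  1.36961449, -2.58523941]), 'moment': array([-0.02562897, -0.00821013, -0.02472019]), 'grip_width': 63.74330057049864}
xyz [[0.001, -0.002, 0.122], [0.0, -0.001, 0.122], [0.001, -0.002, 0.122]] 
dr [[0.0, 0.0, 0.0], [0.0, 0.0, 0.0], [0.0, 0.0, 0.01]] 
end [ 434.2 -182.5   38. ] [179.99  -0.    10.31] max 0.122 0.01
```

View pics/w3.png

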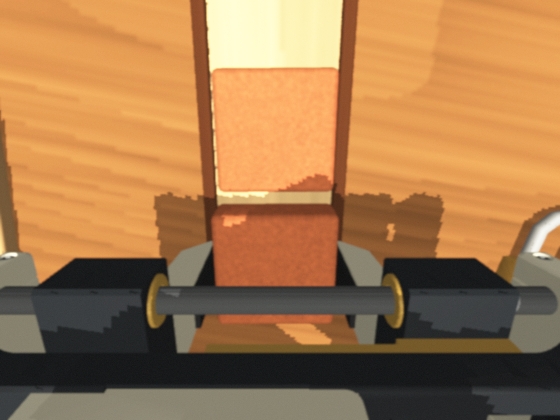

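The held tile (cols 213–337) is centred on the mid tile (cols ~213–336) and square to it. Lowering and releasing.

Request:
{"api": "carry_out", "payload": {"xyz": [[0, 0, 0.12], [0, 0, 0.12], [0, 0, 0.12], [0, 0, 0]], "dr": [[0, 0, 0], [0, 0, 0], [0, 0, 0], [0, 0, 0]]}}

```text
time: 6.48
tool_pos: [434.0, -182.4, 37.7]
tcp_rot: [-3.141, 0.0, 0.182]
contact_force: [0.9, -0.8, -2.4]
grip_width: 64.1
```

Request:
{"api": "carry_out", "payload": {"xyz": [[0, 0, 0.005], [0, 0, 0]], "dr": [[0, 0, 0], [0, 0, 0]]}}

```text
time: 6.72
tool_pos: [434.1, -182.4, 37.8]
tcp_rot: [3.142, 0.0, 0.182]
contact_force: [-0.1, 0.2, -1.9]
grip_width: 64.0
```

Request:
{"api": "carry_out", "payload": {"xyz": [[0, 0, 0], [0, 0, 0], [0, 0, 0], [0, 0, 0]], "dr": [[0, 0, 0], [0, 0, 0], [0, 0, 0], [0, 0, 0]], "gripper": 1}}

```text
time: 7.22
tool_pos: [434.2, -182.5, 37.9]
tcp_rot: [3.141, -0.0, 0.182]
contact_force: [-0.2, -0.2, 0.2]
grip_width: 91.7
```

Request:
{"api": "carry_out", "payload": {"xyz": [[0, 0, -0.3], [0, 0, -0.6], [0, 0, -0.8], [0, 0, -0.8], [0, 0, 0]], "dr": [[0, 0, 0], [0, 0, 0], [0, 0, 0], [0, 0, 0], [0, 0, 0]]}}

```text
time: 7.85
tool_pos: [435.9, -183.5, 191.3]
tcp_rot: [3.136, -0.006, 0.182]
contact_force: [0.4, -0.4, -0.6]
grip_width: 92.1
```

```bash
python3 - <<'E'
from h import *
c=capture("wrist"); cv2.imwrite("pics/w4.png",c["image"]); print(cur()[2]["tool_pos"])
p,R=plan([434,-100,195],10,2)
p,R=plan([390,360,195],-14.5,12,start=(p,R.as_euler("xyz",degrees=True)[2]))
E
```

```text
[ 434.71868653 -182.79642692  189.16602234]
xyz [[0.12, -0.68, -0.05], [0.12, -0.68, -0.05]] 
dr [[0.01, -0.01, 0.03], [0.01, -0.01, 0.02]] 
end [434.3 -99.9 195. ] [-179.99    0.     10.02] max 0.68 0.03
xyz [[0.05, -0.64, 0.0], [0.03, -0.64, 0.0], [0.0, -0.64, 0.0], [-0.02, -0.64, 0.0], [-0.04, -0.64, 0.0], [-0.06, -0.64, 0.0], [-0.09, -0.64, 0.0], [-0.11, -0.63, 0.0], [-0.13, -0.63, 0.0], [-0.15, -0.62, 0.0], [-0.18, -0.62, 0.0], [-0.2, -0.61, 0.0]] 
dr [[0.0, 0.0, 0.26], [0.0, 0.0, 0.25], [0.0, 0.0, 0.26], [0.0, 0.0, 0.25], [0.0, 0.0, 0.26], [0.0, 0.0, 0.25], [0.0, 0.0, 0.26], [0.0, 0.0, 0.25], [0.0, 0.0, 0.26], [0.0, 0.0, 0.25], [0.0, 0.0, 0.26], [0.0, 0.0, 0.25]] 
end [389.7 360.  195. ] [180.     0.   -14.46] max 0.64 0.26
```

View pics/w4.png

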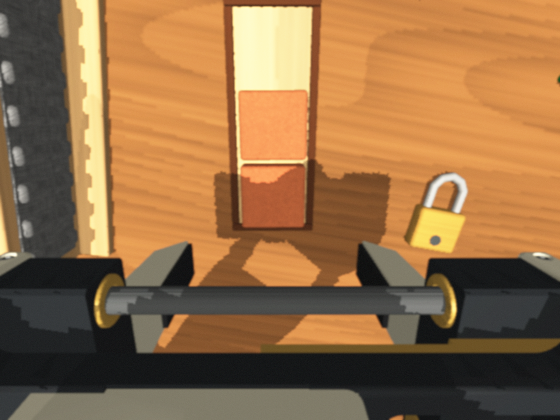

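Tile A (row 160–228) now sits in the near place, in line with the mid tile and with an even joint. On to tile B over the screen, with fingertips at z about 173.

Request:
{"api": "carry_out", "payload": {"xyz": [[0.12, -0.68, -0.05], [0.12, -0.68, -0.05], [0.05, -0.64, 0], [0.03, -0.64, 0], [0, -0.64, 0], [-0.02, -0.64, 0], [-0.04, -0.64, 0], [-0.06, -0.64, 0]], "dr": [[0, 0, 0.03], [0, 0, 0.02], [0, 0, 0.26], [0, 0, 0.25], [0, 0, 0.26], [0, 0, 0.25], [0, 0, 0.26], [0, 0, 0.25]]}}

```text
time: 8.9
tool_pos: [410.5, 131.3, 192.3]
tcp_rot: [3.141, 0.003, -0.04]
contact_force: [1.2, -0.2, -1.2]
grip_width: 92.1
```

Request:
{"api": "carry_out", "payload": {"xyz": [[-0.09, -0.64, 0], [-0.11, -0.63, 0], [-0.13, -0.63, 0], [-0.15, -0.62, 0], [-0.18, -0.62, 0], [-0.2, -0.61, 0], [0, 0, 0]], "dr": [[0, 0, 0.26], [0, 0, 0.25], [0, 0, 0.26], [0, 0, 0.25], [0, 0, 0.26], [0, 0, 0.25], [0, 0, 0]]}}

```text
time: 9.78
tool_pos: [388.0, 361.8, 191.8]
tcp_rot: [3.14, 0.002, -0.25]
contact_force: [-0.1, -0.6, -0.2]
grip_width: 91.3
```

```bash
python3 - <<'E'
from h import *
c=capture("wrist"); cv2.imwrite("pics/w5.png",c["image"]); print(cur()[2]["tool_pos"],cur()[2]["tcp_rot"])
E
```

```text
[388.15063086 360.47240578 191.86935209] [ 3.13869740e+00  2.07677141e-03 -2.50037208e-01]
```

View pics/w5.png

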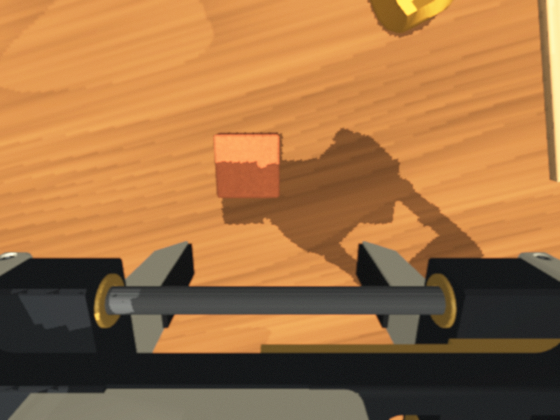

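```bash
python3 - <<'E'
from h import *
im=cv2.imread("pics/w5.png")
cv2.imwrite("pics/w5z.png",cv2.resize(im[120:210,200:300],None,fx=6,fy=6,interpolation=cv2.INTER_CUBIC))
E
```

```text
(no output)
```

View pics/w5z.png

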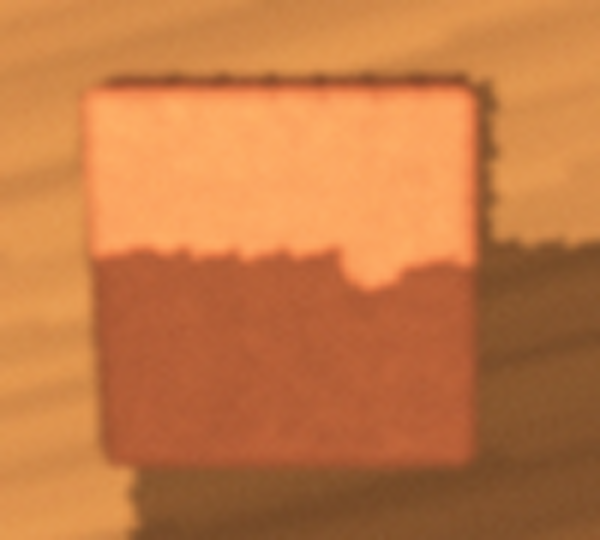

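```bash
python3 - <<'E'
from h import *
c=capture("wrist")
k=np.array([(85,85),(476,85),(474,465),(103,465)])/6.+[199.6,119.6]
w=onz(c,k,24)
print(w.round(1),w.mean(0),rect(w))
for i in range(4): print(np.linalg.norm(w[i]-w[(i+1)%4]).round(1), np.degrees(np.arctan2(*(w[i]-w[(i+1)%4])[[1,0]])).round(1))
m=w.mean(0)
p,R=plan([m[0],m[1],80],-14.6,4)
plan([m[0],m[1],31],-14.6,3,start=(p,R.as_euler("xyz",degrees=True)[2]))
E
```

```text
[[458.4 402.   24. ]
 [442.9 341.5  24. ]
 [381.8 357.1  24. ]
 [397.4 418.2  24. ]] [420.14501769 379.68459279  24.        ] [420.2 379.8  63.   63.1  75.6]
62.5 75.7
63.1 -14.4
63.0 -104.3
63.0 165.2
xyz [[0.11, -0.11, 0.47], [0.11, -0.12, 0.46], [0.1, -0.11, 0.47], [0.11, -0.12, 0.47]] 
dr [[0.01, 0.0, 0.01], [0.0, 0.01, 0.0], [0.01, 0.0, 0.01], [0.0, 0.0, 0.01]] 
end [420.1 379.9  79.9] [ 1.800e+02  2.000e-02 -1.464e+01] max 0.47 0.01
xyz [[0.0, 0.0, 0.27], [0.0, 0.0, 0.27], [0.0, 0.0, 0.28]] 
dr [[0.0, 0.0, 0.0], [0.0, 0.0, 0.0], [0.0, 0.0, 0.0]] 
end [420.1 379.9  30.7] [180.     0.   -14.64] max 0.28 0.0
```

Tile B measures (420.1,379.7) at -14.4° with 63 mm sides, which matches the top view. Grasping it.

Request:
{"api": "carry_out", "payload": {"xyz": [[0.11, -0.11, 0.47], [0.11, -0.12, 0.46], [0.1, -0.11, 0.47], [0.11, -0.12, 0.47], [0, 0, 0.27], [0, 0, 0.27], [0, 0, 0.27], [0, 0, 0]], "dr": [[0, 0, 0], [0, 0, 0], [0, 0, 0], [0, 0, 0], [0, 0, 0], [0, 0, 0], [0, 0, 0], [0, 0, 0]]}}

```text
time: 10.88
tool_pos: [420.3, 380.1, 31.9]
tcp_rot: [3.14, 0.001, -0.252]
contact_force: [-0.3, -0.1, 0.3]
grip_width: 92.2
```

Request:
{"api": "carry_out", "payload": {"xyz": [[0, 0, 0], [0, 0, 0], [0, 0, 0], [0, 0, 0], [0, 0, 0], [0, 0, 0]], "dr": [[0, 0, 0], [0, 0, 0], [0, 0, 0], [0, 0, 0], [0, 0, 0], [0, 0, 0]], "gripper": -1}}

```text
time: 11.62
tool_pos: [421.3, 380.8, 33.5]
tcp_rot: [-3.141, -0.001, -0.252]
contact_force: [0.9, -0.8, 6.5]
grip_width: 63.8
```

```bash
python3 - <<'E'
from h import *
print(cur()[2]["tool_pos"],cur()[2]["tcp_rot"],cur()[2]["grip_width"],cur()[2]["contact_force"])
p,R=plan([420,380,210],-14.4,4)
f=lambda:(p,R.as_euler("xyz",degrees=True)[2])
p,R=plan([430,-90,210],8,12,start=f())
p,R=plan([485,-174,180],10.35,4,start=f())
E
```

```text
[421.27141049 380.83993625  33.45813534] [-3.14092514e+00 -5.89983898e-04 -2.52471644e-01] 63.79604926774335 [ 0.94004    -0.7885043   6.49823082]
xyz [[0.0, 0.0, -0.74], [-0.01, 0.01, -0.73], [0.0, 0.0, -0.74], [-0.01, 0.01, -0.73]] 
dr [[0.0, 0.0, 0.0], [0.0, 0.0, 0.0], [0.0, 0.0, -0.01], [0.0, 0.0, 0.0]] 
end [419.7 379.9 209.9] [-1.7996e+02 -3.0000e-02 -1.4390e+01] max 0.74 0.01
xyz [[0.18, 0.63, 0.0], [0.15, 0.63, 0.0], [0.14, 0.64, 0.0], [0.11, 0.64, 0.0], [0.09, 0.65, 0.0], [0.07, 0.65, 0.0], [0.06, 0.65, 0.0], [0.02, 0.65, 0.0], [0.01, 0.65, 0.0], [-0.01, 0.66, 0.0], [-0.03, 0.65, 0.0], [-0.06, 0.65, 0.0]] 
dr [[0.0, 0.0, -0.23], [0.0, 0.0, -0.24], [0.0, 0.0, -0.23], [0.0, 0.0, -0.23], [0.0, 0.0, -0.24], [0.0, 0.0, -0.23], [0.0, 0.0, -0.23], [0.0, 0.0, -0.24], [0.0, 0.0, -0.23], [0.0, 0.0, -0.23], [0.0, 0.0, -0.24], [0.0, 0.0, -0.23]] 
end [430.1 -90.  209.9] [180.     0.     8.01] max 0.66 0.24
xyz [[0.18, 0.38, 0.12], [0.17, 0.38, 0.13], [0.17, 0.38, 0.12], [0.17, 0.38, 0.13]] 
dr [[0.0, 0.0, -0.07], [0.0, 0.0, -0.08], [0.0, 0.0, -0.07], [0.0, 0.0, -0.07]] 
end [ 485.1 -173.7  179.9] [180.     0.    10.33] max 0.38 0.08
```

Tile B is gripped (63.8 mm). For the far place I'll turn the tool a half turn to yaw 190°, so the wrist camera bracket stays away from the mic and looks back along the row.

```bash
python3 - <<'E'
from h import *
p,R=plan([420,380,200],-14.4,4)
f=lambda:(p,R.as_euler("xyz",degrees=True)[2])
p,R=plan([490,125,210],88,13,start=f())
p,R=plan([567.8,-158.1,140],190.35,13,start=f())
t=capture("top");s=capture("scene")
cv2.imwrite("pics/mics.png",cv2.resize(s["image"][220:310,240:320],None,fx=7,fy=6.5))
E
```

```text
xyz [[0.0, 0.0, -0.69], [-0.01, 0.01, -0.7], [0.0, 0.0, -0.69], [-0.01, 0.01, -0.7]] 
dr [[0.0, 0.0, 0.0], [0.0, 0.0, 0.0], [0.0, 0.0, -0.01], [0.0, 0.0, 0.0]] 
end [419.7 379.9 200.3] [-1.7996e+02 -3.0000e-02 -1.4390e+01] max 0.7 0.01
xyz [[0.17, 0.29, -0.01], [0.12, 0.32, -0.01], [0.09, 0.33, -0.02], [0.03, 0.33, -0.01], [-0.01, 0.34, -0.01], [-0.05, 0.34, -0.01], [-0.1, 0.32, -0.02], [-0.15, 0.31, -0.01], [-0.19, 0.28, -0.01], [-0.22, 0.26, -0.01], [-0.25, 0.22, -0.02], [-0.29, 0.18, -0.01], [-0.3, 0.15, -0.01]] 
dr [[0.0, 0.0, -0.98], [0.0, 0.0, -0.99], [0.0, 0.0, -0.98], [0.0, 0.0, -0.99], [0.0, 0.0, -0.98], [0.0, 0.0, -0.99], [0.0, 0.0, -0.98], [0.0, 0.0, -0.99], [0.0, 0.0, -0.98], [0.0, 0.0, -0.98], [0.0, 0.0, -0.99], [0.0, 0.0, -0.98], [0.0, 0.0, -0.99]] 
end [490.  125.3 209.9] [180.     0.    88.01] max 0.34 0.99
xyz [[-0.36, 0.11, 0.09], [-0.37, 0.06, 0.09], [-0.38, 0.01, 0.09], [-0.37, -0.04, 0.09], [-0.37, -0.09, 0.09], [-0.35, -0.14, 0.09], [-0.33, -0.19, 0.09], [-0.29, -0.23, 0.09], [-0.27, -0.27, 0.09], [-0.22, -0.3, 0.09], [-0.18, -0.33, 0.09], [-0.13, -0.35, 0.08], [-0.09, -0.37, 0.09]] 
dr [[0.0, 0.0, -0.98], [0.0, 0.0, -0.99], [0.0, 0.0, -0.98], [0.0, 0.0, -0.99], [0.0, 0.0, -0.98], [0.0, 0.0, -0.98], [0.0, 0.0, -0.99], [0.0, 0.0, -0.98], [0.0, 0.0, -0.99], [0.0, 0.0, -0.98], [0.0, 0.0, -0.98], [0.0, 0.0, -0.99], [0.0, 0.0, -0.98]] 
end [ 567.9 -158.   140.3] [-180.      0.   -169.67] max 0.38 0.99
```

View pics/mics.png

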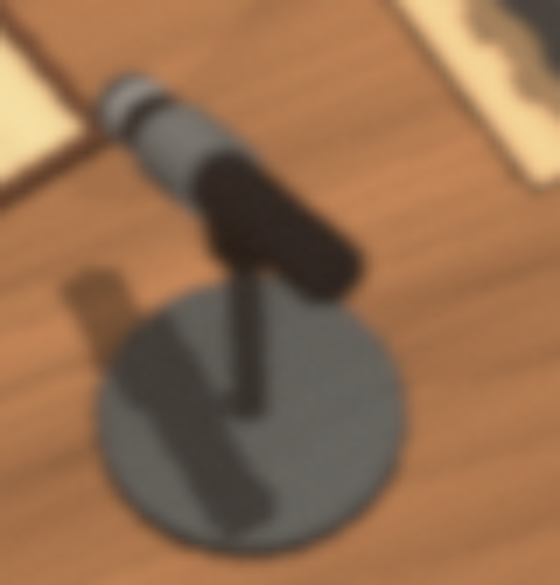

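The scene crop shows the mic barrel tip near px (258,236), leaning towards the tray's +x end. Flying tile B over the screen.

Request:
{"api": "carry_out", "payload": {"xyz": [[0, 0, -0.69], [0, 0, -0.7], [0, 0, -0.69], [-0.01, 0.01, -0.7], [0.17, 0.29, -0.01], [0.12, 0.32, -0.01], [0.09, 0.33, -0.02], [0.03, 0.33, -0.01]], "dr": [[0, 0, 0], [0, 0, 0], [0, 0, 0], [0, 0, 0], [0, 0, -0.98], [0, 0, -0.99], [0, 0, -0.98], [0, 0, -0.99]]}}

```text
time: 12.72
tool_pos: [441.3, 301.1, 202.1]
tcp_rot: [3.141, 0.001, 0.302]
contact_force: [0.4, -0.3, -2.3]
grip_width: 63.8
```

Request:
{"api": "carry_out", "payload": {"xyz": [[-0.01, 0.34, -0.01], [-0.05, 0.34, -0.01], [-0.1, 0.32, -0.02], [-0.15, 0.31, -0.01], [-0.19, 0.28, -0.01], [-0.22, 0.26, -0.01], [-0.25, 0.22, -0.02], [-0.29, 0.18, -0.01]], "dr": [[0, 0, -0.98], [0, 0, -0.99], [0, 0, -0.98], [0, 0, -0.99], [0, 0, -0.98], [0, 0, -0.98], [0, 0, -0.99], [0, 0, -0.98]]}}

```text
time: 13.72
tool_pos: [484.3, 144.0, 208.2]
tcp_rot: [-3.14, 0.001, 1.401]
contact_force: [0.7, 0.4, -1.3]
grip_width: 63.7
```

Request:
{"api": "carry_out", "payload": {"xyz": [[-0.3, 0.15, -0.01], [-0.36, 0.11, 0.09], [-0.37, 0.06, 0.09], [-0.38, 0.01, 0.09], [-0.37, -0.04, 0.09], [-0.37, -0.09, 0.09], [-0.35, -0.14, 0.09]], "dr": [[0, 0, -0.99], [0, 0, -0.98], [0, 0, -0.99], [0, 0, -0.98], [0, 0, -0.99], [0, 0, -0.98], [0, 0, -0.98]]}}

```text
time: 14.6
tool_pos: [525.7, -6.1, 176.1]
tcp_rot: [-3.141, -0.001, 2.363]
contact_force: [0.5, -0.0, -2.5]
grip_width: 63.6
```

Request:
{"api": "carry_out", "payload": {"xyz": [[-0.33, -0.19, 0.09], [-0.29, -0.23, 0.09], [-0.27, -0.27, 0.09], [-0.22, -0.3, 0.09], [-0.18, -0.33, 0.09], [-0.13, -0.35, 0.08], [-0.09, -0.37, 0.09], [0, 0, 0]], "dr": [[0, 0, -0.99], [0, 0, -0.98], [0, 0, -0.99], [0, 0, -0.98], [0, 0, -0.98], [0, 0, -0.99], [0, 0, -0.98], [0, 0, 0]]}}

```text
time: 15.6
tool_pos: [567.3, -159.0, 138.5]
tcp_rot: [3.141, -0.002, -2.965]
contact_force: [0.0, 0.7, -2.6]
grip_width: 63.6
```

```bash
python3 - <<'E'
from h import *
c=capture("wrist"); cv2.imwrite("pics/w6.png",c["image"]); print(cur()[2]["tool_pos"],cur()[2]["tcp_rot"],cur()[2]["grip_width"])
E
```

```text
[ 567.16308328 -157.97130043  138.8799237 ] [ 3.14031715e+00 -1.72278377e-03 -2.96594446e+00] 63.613621656476454
```

View pics/w6.png

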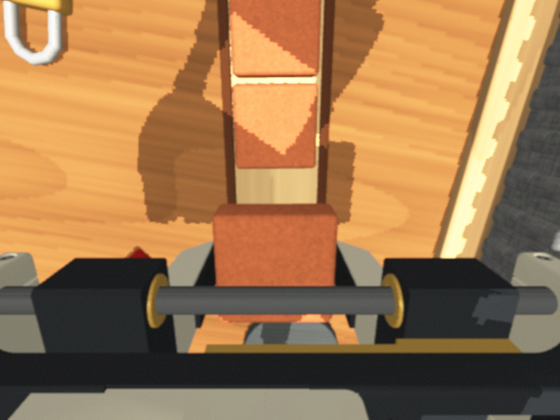

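The view back along the row shows mid and near tiles at columns 232–318 with an even joint at row ~80. The mid tile's facing edge is at row ~167. I'll measure these for the far place.

```bash
python3 - <<'E'
from h import *
im=cv2.imread("pics/w6.png")
cv2.imwrite("pics/w6z.png",cv2.resize(im[60:215,215:335],None,fx=3.8,fy=3.8,interpolation=cv2.INTER_CUBIC))
E
```

```text
(no output)
```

View pics/w6z.png

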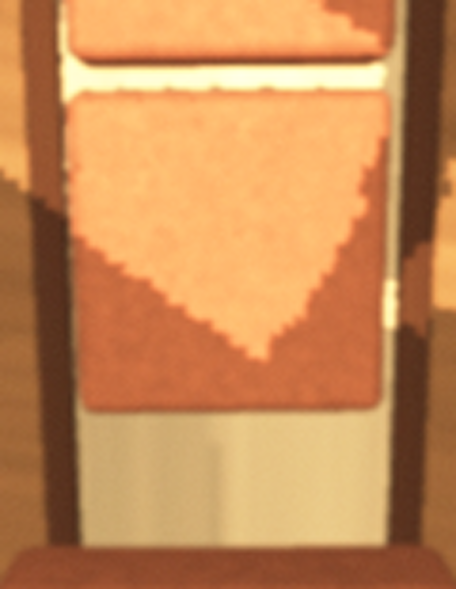

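```bash
python3 - <<'E'
from h import *
c=capture("wrist")
a=np.radians(10.35);ex=np.array([np.cos(a),np.sin(a)]);ey=np.array([-ex[1],ex[0]])
C=np.array([500.9,-170.3])
def tr(k,z):
    w=onz(c,np.array(k,float)/3.8+[214.6,59.6],z)[:,:2]-C; return np.c_[w@ex,w@ey].round(1)
print("mid",tr([(69,92),(388,92),(381,409),(81,409)],30))
print("near edge",tr([(66,53),(391,53)],30))
print("rim inner",tr([(63,100),(404,100),(80,545),(388,545)],10))
print("rim outer",tr([(27,100),(438,100),(48,540),(419,540)],10))
p,R,o=cur(); print("tcp",(p[:2]-C)@ex,(p[:2]-C)@ey)
E
```

```text
mid [[-31.  -30.6]
 [-30.8  31.5]
 [ 31.5  32.2]
 [ 31.2 -30.8]]
near edge [[-38.1 -30.9]
 [-37.8  31.8]]
rim inner [[-31.  -34.5]
 [-30.7  37.5]
 [ 66.9 -34.9]
 [ 67.2  37.5]]
rim outer [[-31.  -42.1]
 [-30.7  44.6]
 [ 65.7 -42.4]
 [ 66.1  44.8]]
tcp 67.55850124226748 0.7681358866752321
```

The measured mid tile is centred at 0.2 mm along the row and in line with the near tile laterally. The far TCP target is (567.1,-158.2).

```bash
python3 - <<'E'
from h import *
plan([567.1,-158.2,58],-169.65,4)
E
```

```text
xyz [[0.0, 0.0, 0.34], [0.0, -0.01, 0.34], [0.0, 0.0, 0.34], [0.0, 0.0, 0.33]] 
dr [[0.0, 0.0, -0.01], [0.0, 0.0, -0.01], [0.01, -0.01, 0.0], [0.0, 0.0, -0.01]] 
end [ 567.2 -157.9   58.2] [-179.99    0.   -169.66] max 0.34 0.01
```

Request:
{"api": "carry_out", "payload": {"xyz": [[0, 0, 0.34], [0, 0, 0.34], [0, 0, 0.34], [0, 0, 0.33], [0, 0, 0]], "dr": [[0, 0, -0.01], [0, 0, -0.01], [0.01, -0.01, -0.01], [0, 0, -0.01], [0, 0, 0]]}}

```text
time: 16.32
tool_pos: [566.6, -156.5, 57.6]
tcp_rot: [3.141, -0.002, -2.957]
contact_force: [-0.4, 0.0, -2.2]
grip_width: 63.6
```

```bash
python3 - <<'E'
from h import *
c=capture("wrist"); cv2.imwrite("pics/w7.png",c["image"]); print(cur()[2]["tool_pos"],cur()[2]["tcp_rot"],cur()[2]["grip_width"])
plan([567.1,-158.2,39.8],-169.65,3)
E
```

```text
[ 567.45887105 -157.00286933   58.7485585 ] [-3.14093477e+00  2.95554687e-04 -2.95727099e+00] 63.581200368084524
xyz [[0.003, -0.006, 0.105], [0.003, -0.006, 0.106], [0.004, -0.006, 0.105]] 
dr [[0.0, 0.0, 0.01], [0.0, 0.0, 0.01], [0.0, 0.0, 0.01]] 
end [ 567.1 -158.2   39.8] [-1.7996e+02  2.0000e-02 -1.6968e+02] max 0.106 0.01
```

View pics/w7.png

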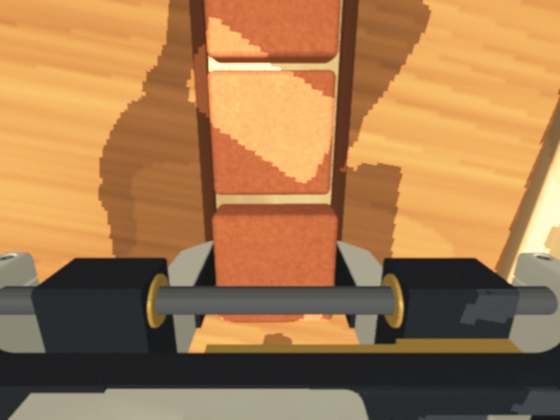

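The held tile (cols 215–337) sits about 1.5 mm to the right of the mid tile (cols 213–331). I'll correct that while lowering.

Request:
{"api": "carry_out", "payload": {"xyz": [[0, -0.02, 0.1], [0, 0, 0.1], [0, 0, 0.1], [0, 0, 0]], "dr": [[0, 0, 0.02], [0, 0, 0], [0, 0, 0], [0, 0, 0]]}}

```text
time: 16.88
tool_pos: [567.7, -159.0, 40.3]
tcp_rot: [-3.141, 0.001, -2.96]
contact_force: [-0.1, -0.6, -0.7]
grip_width: 63.6
```

```bash
python3 - <<'E'
from h import *
c=capture("wrist"); cv2.imwrite("pics/w8.png",c["image"][0:330]); o=cur()[2];print(o["tool_pos"],o["tcp_rot"],o["grip_width"],o["contact_force"])
E
```

```text
[ 567.9117986  -159.10800171   40.55684315] [-3.14043870e+00  9.29408792e-04 -2.95998687e+00] 64.11283401369428 [ 0.23928254  0.35284835 -2.26116698]
```

View pics/w8.png

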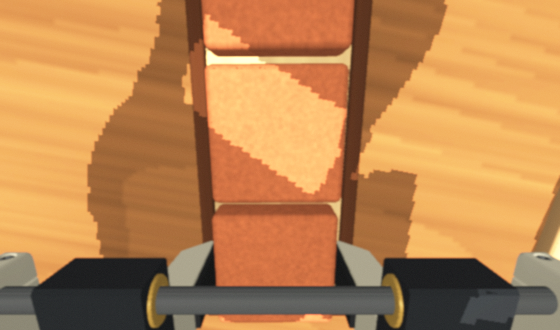

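Now centred: both at column ~276, with a joint visible. Lowering a touch until seated.

Request:
{"api": "carry_out", "payload": {"xyz": [[0, 0, 0.02], [0, 0, 0], [0, 0, 0]], "dr": [[0, 0, 0], [0, 0, 0], [0, 0, 0]]}}

```text
time: 17.3
tool_pos: [568.1, -159.1, 39.7]
tcp_rot: [-3.14, 0.002, -2.96]
contact_force: [0.8, -0.0, -3.0]
grip_width: 63.7
```

Request:
{"api": "carry_out", "payload": {"xyz": [[0, 0, 0.005], [0, 0, 0], [0, 0, 0]], "dr": [[0, 0, 0], [0, 0, 0], [0, 0, 0]]}}

```text
time: 17.68
tool_pos: [568.2, -159.2, 39.5]
tcp_rot: [-3.14, 0.002, -2.96]
contact_force: [-0.2, 0.4, -0.1]
grip_width: 63.7
```

Request:
{"api": "carry_out", "payload": {"xyz": [[0, 0, 0], [0, 0, 0], [0, 0, 0], [0, 0, 0]], "dr": [[0, 0, 0], [0, 0, 0], [0, 0, 0], [0, 0, 0]], "gripper": 1}}

```text
time: 18.18
tool_pos: [568.1, -159.1, 39.3]
tcp_rot: [-3.14, 0.001, -2.96]
contact_force: [-0.0, -0.5, -0.4]
grip_width: 91.3
```

Request:
{"api": "carry_out", "payload": {"xyz": [[0, 0, -0.3], [0, 0, -0.6], [0, 0, -0.8], [0, 0, -0.8], [0, 0, 0]], "dr": [[0, 0, 0], [0, 0, 0], [0, 0, 0], [0, 0, 0], [0, 0, 0]]}}

```text
time: 18.8
tool_pos: [569.9, -159.8, 195.1]
tcp_rot: [-3.134, 0.01, -2.96]
contact_force: [-0.5, 0.3, -0.7]
grip_width: 91.8
```

```bash
python3 - <<'E'
from h import *
c=capture("wrist"); cv2.imwrite("pics/w9.png",c["image"]); o=cur()[2];print(o["tool_pos"],o["tcp_rot"],o["grip_width"],o["contact_force"],o["joint_positions"])
t=capture("top"); cv2.imwrite("pics/t9.png",t["image"])
s=capture("scene"); cv2.imwrite("pics/s9.png",cv2.resize(s["image"][90:330,70:470],None,fx=2,fy=2,interpolation=cv2.INTER_CUBIC))
E
```

```text
[ 568.64871591 -159.27555295  192.28972234] [-3.137176   0.0058148 -2.9597205] 91.45073690913078 [-0.41307986  0.0989246  -0.86800187] [-4.02594487e-01  5.04656958e-01  1.42729638e+00 -5.09396215e-04
  1.20235289e+00 -2.15506839e+00]
```

View pics/w9.png

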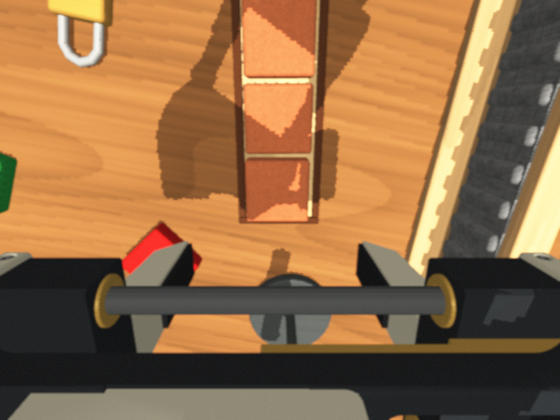

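View pics/t9.png

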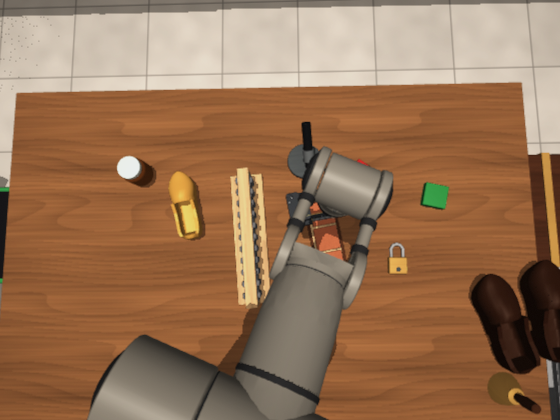

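View pics/s9.png

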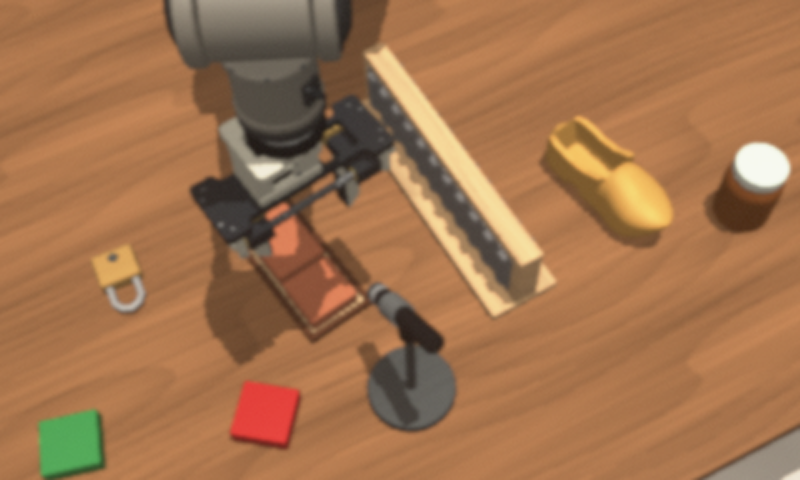

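Wrist view: all three tiles are flush in a row with even joints (rows ~78 and ~156). The mic, padlock, screen and jar are where they were. Now to the clog, turning back on the way.

```bash
python3 - <<'E'
from h import *
p,R=plan([530,20,220],100,12)
f=lambda:(p,R.as_euler("xyz",degrees=True)[2])
p,R=plan([480,207,230],12,12,start=f())
E
```

```text
xyz [[0.01, 0.25, -0.04], [0.04, 0.25, -0.05], [0.07, 0.25, -0.04], [0.1, 0.23, -0.04], [0.13, 0.22, -0.05], [0.16, 0.19, -0.04], [0.19, 0.18, -0.04], [0.2, 0.15, -0.05], [0.22, 0.12, -0.04], [0.24, 0.09, -0.04], [0.25, 0.05, -0.04], [0.25, 0.03, -0.05]] 
dr [[0.0, 0.0, 0.94], [0.0, 0.0, 0.94], [0.0, 0.0, 0.95], [0.0, 0.0, 0.94], [0.0, 0.0, 0.94], [0.0, 0.0, 0.94], [0.0, 0.01, 0.94], [0.0, 0.0, 0.94], [0.0, 0.0, 0.95], [0.0, 0.0, 0.94], [0.0, 0.0, 0.94], [0.0, 0.0, 0.94]] 
end [530.   20.  220.2] [-179.98   -0.    100.02] max 0.25 0.95
xyz [[0.27, -0.02, -0.01], [0.26, -0.06, -0.02], [0.25, -0.09, -0.01], [0.24, -0.12, -0.01], [0.22, -0.15, -0.02], [0.2, -0.18, -0.01], [0.18, -0.21, -0.02], [0.15, -0.22, -0.01], [0.12, -0.24, -0.01], [0.09, -0.26, -0.02], [0.05, -0.26, -0.01], [0.02, -0.27, -0.01]] 
dr [[0.0, 0.0, 0.92], [0.0, 0.0, 0.91], [0.0, 0.0, 0.92], [0.0, 0.0, 0.92], [0.0, 0.0, 0.91], [0.0, 0.0, 0.92], [0.0, 0.0, 0.92], [0.0, 0.0, 0.91], [0.0, 0.0, 0.92], [0.0, 0.0, 0.92], [0.0, 0.0, 0.92], [0.0, 0.0, 0.91]] 
end [479.8 207.1 229.8] [180.    -0.    12.02] max 0.27 0.92
```

Request:
{"api": "carry_out", "payload": {"xyz": [[0.01, 0.25, -0.04], [0.04, 0.25, -0.05], [0.07, 0.25, -0.04], [0.1, 0.23, -0.04], [0.13, 0.22, -0.05], [0.16, 0.19, -0.04], [0.19, 0.18, -0.04], [0.2, 0.15, -0.05]], "dr": [[0, 0, 0.94], [0, 0, 0.94], [0, 0, 0.95], [0, 0, 0.94], [0, 0, 0.94], [0, 0, 0.94], [0, 0, 0.94], [0, 0, 0.94]]}}

```text
time: 19.95
tool_pos: [542.2, -39.0, 208.6]
tcp_rot: [-3.14, -0.001, 2.268]
contact_force: [-0.6, -0.2, -0.3]
grip_width: 91.9
```

Request:
{"api": "carry_out", "payload": {"xyz": [[0.22, 0.12, -0.04], [0.24, 0.09, -0.04], [0.25, 0.05, -0.04], [0.25, 0.03, -0.05], [0.27, -0.02, -0.01], [0.26, -0.06, -0.02], [0.25, -0.09, -0.01], [0.24, -0.12, -0.01]], "dr": [[0, 0, 0.95], [0, 0, 0.94], [0, 0, 0.94], [0, 0, 0.94], [0, 0, 0.92], [0, 0, 0.91], [0, 0, 0.92], [0, 0, 0.92]]}}

```text
time: 20.95
tool_pos: [513.0, 82.4, 221.6]
tcp_rot: [-3.14, 0.002, 1.229]
contact_force: [-0.1, 0.4, 0.3]
grip_width: 91.8
```

Request:
{"api": "carry_out", "payload": {"xyz": [[0.22, -0.15, -0.02], [0.2, -0.18, -0.01], [0.18, -0.21, -0.02], [0.15, -0.22, -0.01], [0.12, -0.24, -0.01], [0.09, -0.26, -0.02], [0.05, -0.26, -0.01], [0.02, -0.27, -0.01]], "dr": [[0, 0, 0.91], [0, 0, 0.92], [0, 0, 0.92], [0, 0, 0.91], [0, 0, 0.92], [0, 0, 0.92], [0, 0, 0.92], [0, 0, 0.91]]}}

```text
time: 21.95
tool_pos: [479.4, 207.2, 228.0]
tcp_rot: [3.14, 0.002, 0.205]
contact_force: [1.0, -0.6, 0.3]
grip_width: 91.8
```

Request:
{"api": "carry_out", "payload": {"xyz": [[0, 0, 0], [0, 0, 0]], "dr": [[0, 0, 0], [0, 0, 0]]}}

```text
time: 22.2
tool_pos: [480.1, 206.4, 228.7]
tcp_rot: [3.14, 0.0, 0.212]
contact_force: [-0.2, 0.1, 0.4]
grip_width: 91.6
```

```bash
python3 - <<'E'
from h import *
c=capture("wrist"); cv2.imwrite("pics/w10.png",c["image"]); o=cur()[2];print(o["tool_pos"],o["tcp_rot"])
t=capture("top"); cv2.imwrite("pics/t10.png",cv2.resize(t["image"][180:300,280:430],None,fx=5,fy=5,interpolation=cv2.INTER_CUBIC))
for uv in blobs(terr(t)): print("top",uv.mean(0).round(0),len(uv),"z30",rect(onz(t,uv,30)))
E
```

```text
[480.22111717 206.33685682 228.93383868] [ 3.13978220e+00 -1.03794363e-04  2.11298004e-01]
top [332. 263.] 85 z30 [ 432.9 -183.7   62.8   60.6   10.4]
top [326. 238.] 84 z30 [ 500.7 -171.7   62.3   60.5   10.6]
top [322. 213.] 81 z30 [ 569.9 -159.8   60.    60.4   10.6]
```

View pics/w10.png

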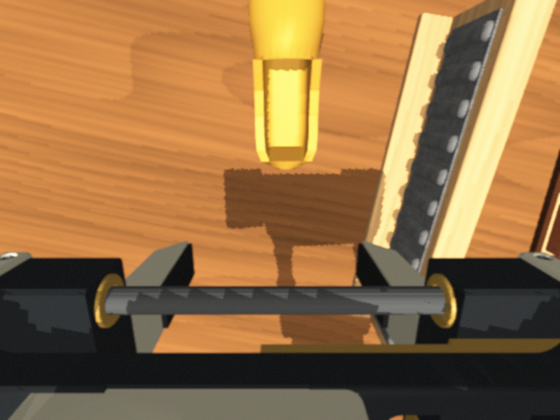

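View pics/t10.png

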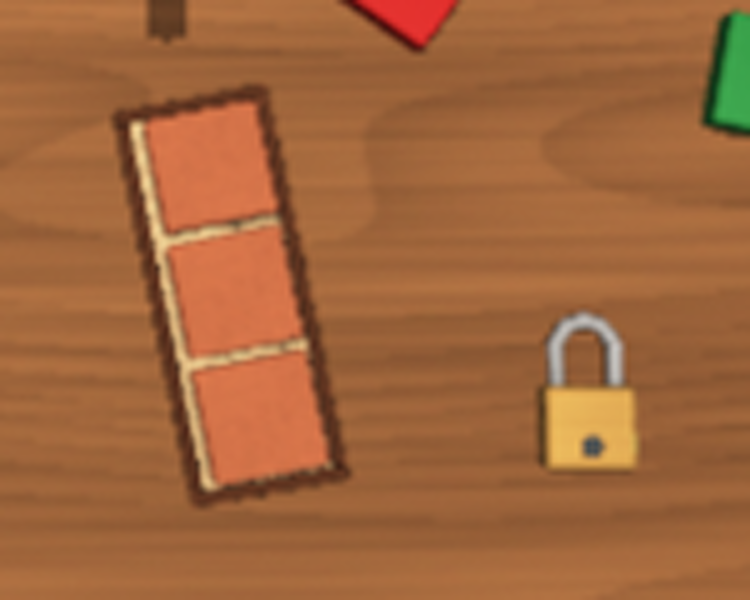

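The top view shows three tiles in line, with spacings of about 69–70 mm and yaws of 10.4–10.6°. The wrist view shows the clog's heel end at (254–322, 60–168), toe up. Measuring the flat sides.

```bash
python3 - <<'E'
from h import *
im=cv2.imread("pics/w10.png")
cv2.imwrite("pics/w10z.png",cv2.resize(im[0:180,230:345],None,fx=3.3,fy=3.3,interpolation=cv2.INTER_CUBIC))
c=capture("top"); 
cv2.imwrite("pics/t10c.png",cv2.resize(c["image"][160:250,150:220],None,fx=6,fy=6,interpolation=cv2.INTER_CUBIC))
E
```

```text
(no output)
```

View pics/w10z.png

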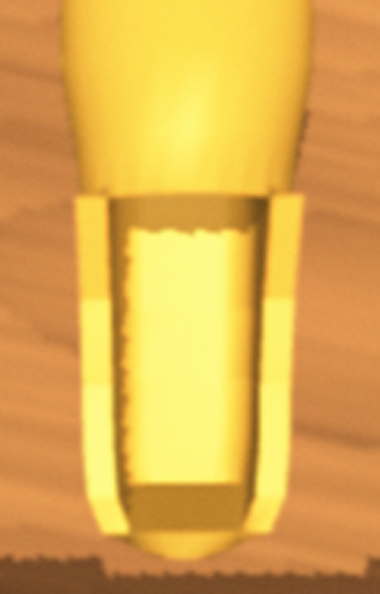

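View pics/t10c.png

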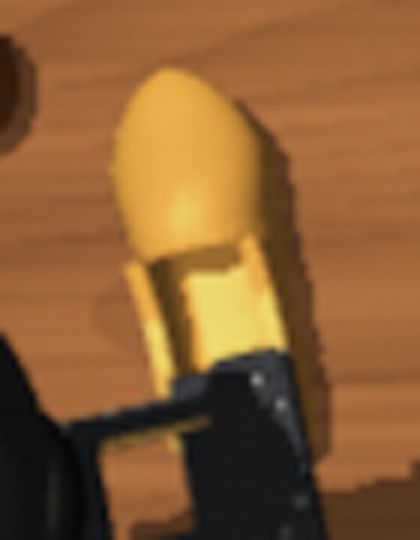

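```bash
python3 - <<'E'
from h import *
c=capture("wrist"); t=capture("top"); s=capture("scene")
px=lambda k: np.array(k,float)/3.3+[229.65,-0.35]
for z in [46,50,54,58,62]:
    w=onz(c,px([(74,197),(304,197),(83,440),(293,440)]),z)[:,:2]
    f=(w[0]+w[1])/2;b=(w[2]+w[3])/2;d=f-b
    print(z,"width",np.linalg.norm(w[0]-w[1]).round(1),np.linalg.norm(w[2]-w[3]).round(1),"front",f.round(1),"back",b.round(1),"yaw",np.degrees(np.arctan2(d[1],d[0])).round(2), "endL", onz(c,px([(181,495)]),z)[0,:2].round(1))
toe=onz(t,[(178,170.7)],46)[0]; print("toe top view",toe.round(1))
# heel lowest point
print("heel z20/40",onz(c,px([(182,560)]),20)[0].round(1),onz(c,px([(182,560)]),40)[0].round(1))
H,S,V=cv2.split(cv2.cvtColor(s["image"],cv2.COLOR_BGR2HSV))
m=((H>=14)&(H<=24)&(S>90)&(V>110)).astype(np.uint8)
cv2.imwrite("pics/s10c.png",cv2.resize(s["image"][140:220,330:420],None,fx=7,fy=7,interpolation=cv2.INTER_CUBIC))
E
```

```text
46 width 65.7 64.1 front [605.7 220.6] back [539.5 205.9] yaw 12.49 endL [522.8 204.4]
50 width 64.9 63.3 front [605.1 220.6] back [539.7 206.1] yaw 12.49 endL [523.3 204.6]
54 width 64.1 62.5 front [604.5 220.6] back [540.  206.4] yaw 12.49 endL [523.7 204.9]
58 width 63.3 61.7 front [603.9 220.7] back [540.2 206.6] yaw 12.49 endL [524.2 205.1]
62 width 62.5 60.9 front [603.3 220.7] back [540.5 206.8] yaw 12.49 endL [524.6 205.3]
toe top view [690.8 236.1  46. ]
heel z20/40 [498.5 197.7  20. ] [502.  199.2  40. ]
```

View pics/s10c.png

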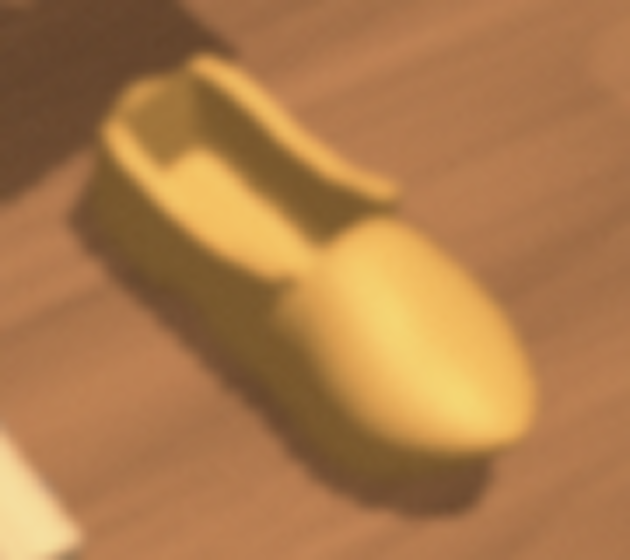

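The clog's side midline has a yaw of about 12.4°. Toe, heel and side ends put clog_grip at about (593.5,218.5). The grip will align the yaw, and I'll measure the toe afterwards. Descending to TCP z 42.

```bash
python3 - <<'E'
from h import *
p,R=plan([593.5,218.5,115],12.3,5)
f=lambda:(p,R.as_euler("xyz",degrees=True)[2])
p,R=plan([593.5,218.5,42],12.3,3,start=f())
E
```

```text
xyz [[0.38, 0.04, 0.38], [0.37, 0.04, 0.38], [0.38, 0.04, 0.39], [0.38, 0.04, 0.38], [0.37, 0.04, 0.38]] 
dr [[0.0, 0.0, -0.01], [0.0, 0.0, 0.0], [0.01, -0.01, -0.01], [0.0, 0.0, -0.01], [0.0, 0.0, -0.01]] 
end [593.3 218.4 115. ] [1.7999e+02 1.0000e-02 1.2330e+01] max 0.39 0.01
xyz [[0.0, 0.0, 0.41], [0.0, 0.0, 0.4], [0.0, 0.0, 0.41]] 
dr [[0.0, 0.0, 0.0], [0.0, 0.0, 0.0], [0.0, 0.0, 0.0]] 
end [593.3 218.4  41.8] [180.     0.    12.33] max 0.41 0.0
```

Request:
{"api": "carry_out", "payload": {"xyz": [[0.38, 0.04, 0.38], [0.37, 0.04, 0.38], [0.38, 0.04, 0.39], [0.38, 0.04, 0.38], [0.37, 0.04, 0.38], [0, 0, 0]], "dr": [[0, 0, -0.01], [0, 0, 0], [0.01, 0, -0.01], [0, 0, -0.01], [0, 0, -0.01], [0, 0, 0]]}}

```text
time: 23.25
tool_pos: [593.1, 218.2, 112.9]
tcp_rot: [3.141, 0.002, 0.215]
contact_force: [0.0, 0.8, 0.8]
grip_width: 91.7
```

```bash
python3 - <<'E'
from h import *
c=capture("wrist"); cv2.imwrite("pics/w11.png",c["image"]); o=cur()[2];print(o["tool_pos"],o["tcp_rot"],o["contact_force"])
plan([593.5,218.5,42],12.3,3)
E
```

```text
[592.85119429 218.42945638 114.24846529] [3.14144228e+00 8.66973474e-04 2.15038192e-01] [0.29797748 0.35493717 0.39388718]
xyz [[0.0, 0.0, 0.4], [0.01, 0.0, 0.4], [0.0, 0.0, 0.4]] 
dr [[0.0, 0.0, 0.0], [0.0, 0.0, 0.0], [0.0, 0.01, 0.0]] 
end [593.4 218.5  42.2] [ 1.7999e+02 -3.0000e-02  1.2320e+01] max 0.4 0.01
```

View pics/w11.png

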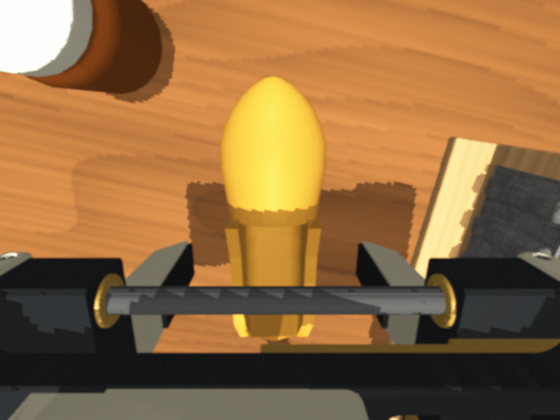

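The clog (cols 221–325, toe tip at (273,77)) is centred between the fingers. Checking the toe position.

```bash
python3 - <<'E'
from h import *
c=capture("wrist")
w=onz(c,[(273,77)],46)[0]; print(w)
a=np.radians(12.3);print(w[:2]-95*np.array([np.cos(a),np.sin(a)]))
E
```

```text
[689.5959768  240.31266866  46.        ]
[596.77664723 220.07478196]
```

Request:
{"api": "carry_out", "payload": {"xyz": [[0.03, -0.01, 0.4], [0.03, 0, 0.4], [0, 0, 0.4], [0, 0, 0]], "dr": [[0, 0, 0], [0, 0, 0], [0, 0, 0], [0, 0, 0]]}}

```text
time: 23.85
tool_pos: [595.4, 220.1, 42.9]
tcp_rot: [3.141, 0.001, 0.216]
contact_force: [0.1, -0.2, -0.5]
grip_width: 91.9
```

Request:
{"api": "carry_out", "payload": {"xyz": [[0, 0, 0], [0, 0, 0], [0, 0, 0], [0, 0, 0], [0, 0, 0], [0, 0, 0], [0, 0, 0]], "dr": [[0, 0, 0], [0, 0, 0], [0, 0, 0], [0, 0, 0], [0, 0, 0], [0, 0, 0], [0, 0, 0]], "gripper": -1}}

```text
time: 24.72
tool_pos: [597.0, 220.2, 43.7]
tcp_rot: [3.141, -0.002, 0.215]
contact_force: [-1.4, 0.2, 5.1]
grip_width: 60.0
```

```bash
python3 - <<'E'
from h import *
c=capture("wrist"); cv2.imwrite("pics/w12.png",c["image"]); o=cur()[2];print(o["tool_pos"],o["tcp_rot"],o["contact_force"],o["grip_width"])
E
```

```text
[596.98439604 220.26807006  43.70116107] [ 3.14149639e+00 -2.08725029e-03  2.15348683e-01] [-1.56004586 -0.67749316  5.63922524] 59.95710674981662
```

View pics/w12.png

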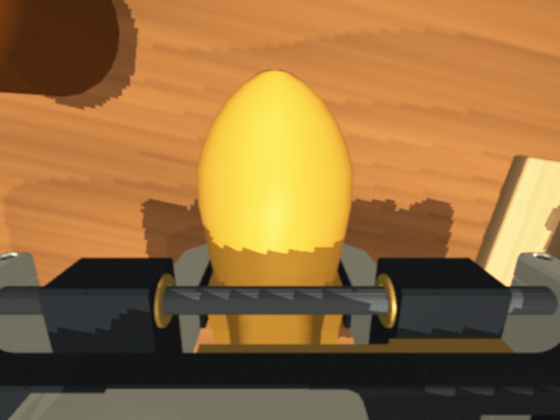

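```bash
python3 - <<'E'
from h import *
c=capture("wrist"); p,R,o=cur()
im=c["image"];H,S,V=cv2.split(cv2.cvtColor(im,cv2.COLOR_BGR2HSV))
m=((H>=17)&(H<=32)&(S>120)&(V>150)).astype(np.uint8);m[240:]=0
k=max(blobs(m),key=len); i=k[:,1].argmin(); tips=k[k[:,1]<=k[:,1].min()+1].mean(0); print("tip px",tips)
w=onz(c,[tips],46)[0]; d=R.inv().apply(w-p); print("toe in tool",d.round(1), "grip along tool x",d[0]-95)
p,R=plan([596,220,210],12.3,5)
f=lambda:(p,R.as_euler("xyz",degrees=True)[2])
p,R=plan([501,-150,210],10.35,13,start=f())
E
```

```text
tip px [275.          70.33333333]
toe in tool [95.2  0.4 -2.1] grip along tool x 0.2417364183124846
xyz [[0.0, 0.0, -0.55], [0.0, 0.0, -0.56], [-0.01, 0.0, -0.55], [0.0, 0.0, -0.56], [0.0, 0.0, -0.55]] 
dr [[0.0, 0.0, 0.0], [0.0, -0.01, 0.0], [0.0, 0.0, 0.0], [0.0, 0.0, 0.0], [0.0, 0.0, 0.0]] 
end [596.2 220.1 209.9] [ 1.7999e+02 -4.0000e-02  1.2340e+01] max 0.56 0.01
xyz [[-0.22, 0.44, 0.0], [-0.22, 0.44, 0.0], [-0.22, 0.43, 0.0], [-0.22, 0.44, 0.0], [-0.21, 0.44, 0.0], [-0.22, 0.44, 0.0], [-0.21, 0.44, 0.0], [-0.21, 0.45, 0.0], [-0.21, 0.44, 0.0], [-0.21, 0.44, 0.0], [-0.21, 0.44, 0.0], [-0.21, 0.45, 0.0], [-0.21, 0.44, 0.0]] 
dr [[0.0, 0.0, 0.02], [0.0, 0.0, 0.02], [0.0, 0.0, 0.02], [0.0, 0.0, 0.02], [0.0, 0.0, 0.02], [0.0, 0.0, 0.01], [0.0, 0.0, 0.02], [0.0, 0.0, 0.02], [0.0, 0.0, 0.02], [0.0, 0.0, 0.02], [0.0, 0.0, 0.02], [0.0, 0.0, 0.02], [0.0, 0.0, 0.02]] 
end [ 500.8 -149.9  209.9] [180.     0.    10.34] max 0.45 0.02
```

The grip width is 60.0 mm and the toe is 95.2 mm ahead of the TCP, so clog_grip lies at the TCP. Lifting.

Request:
{"api": "carry_out", "payload": {"xyz": [[0, 0, -0.2], [0, 0, -0.4], [0, 0, -0.6], [0, 0, -0.6], [0, 0, -0.6], [0, 0, -0.4], [0, 0, 0]], "dr": [[0, 0, 0], [0, 0, 0], [0, 0, 0], [0, 0, 0], [0, 0, 0], [0, 0, 0], [0, 0, 0]]}}

```text
time: 25.7
tool_pos: [597.3, 220.3, 213.2]
tcp_rot: [3.141, -0.005, 0.215]
contact_force: [0.5, -0.1, -3.0]
grip_width: 59.5
```

```bash
python3 - <<'E'
from h import *
c=capture("wrist"); p,R,o=cur();print(p,o["tcp_rot"],o["contact_force"],o["moment"],o["grip_width"])
im=c["image"];cv2.imwrite("pics/w13.png",im);H,S,V=cv2.split(cv2.cvtColor(im,cv2.COLOR_BGR2HSV))
m=((H>=17)&(H<=32)&(S>120)&(V>150)).astype(np.uint8);m[240:]=0
k=max(blobs(m),key=len); tips=k[k[:,1]<=k[:,1].min()+1].mean(0); print("tip px",tips)
s=capture("scene");cv2.imwrite("pics/s13.png",s["image"])
E
```

```text
[596.47059302 220.15026135 211.23418062] [ 3.14145165e+00 -1.96611956e-03  2.15291532e-01] [ 0.13887373 -0.78082142 -3.77852302] [0.07690656 0.02497351 0.02926309] 59.876109872382465
tip px [275.          70.43478261]
```

View pics/s13.png

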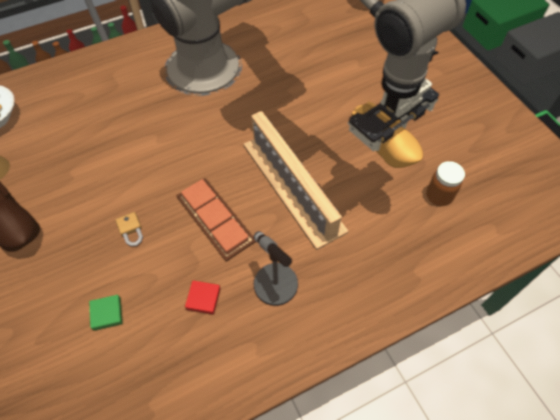

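The clog is held with no slip (toe px unchanged at (275,70)). The scene view shows three tiles in a clean row. Carrying it over the screen with the sole at about 167 mm.

Request:
{"api": "carry_out", "payload": {"xyz": [[-0.12, 0.24, 0], [-0.22, 0.44, 0], [-0.22, 0.44, 0], [-0.22, 0.44, 0], [-0.22, 0.44, 0], [-0.21, 0.44, 0], [-0.22, 0.44, 0]], "dr": [[0, 0, 0.02], [0, 0, 0.02], [0, 0, 0.02], [0, 0, 0.02], [0, 0, 0.02], [0, 0, 0.02], [0, 0, 0.02]]}}

```text
time: 26.68
tool_pos: [546.6, 31.6, 209.9]
tcp_rot: [-3.141, 0.001, 0.195]
contact_force: [0.1, 0.8, -1.8]
grip_width: 59.8
```

Request:
{"api": "carry_out", "payload": {"xyz": [[-0.21, 0.44, 0], [-0.21, 0.44, 0], [-0.21, 0.44, 0], [-0.21, 0.44, 0], [-0.21, 0.44, 0], [-0.21, 0.44, 0], [-0.1, 0.22, 0], [0, 0, 0]], "dr": [[0, 0, 0.02], [0, 0, 0.02], [0, 0, 0.02], [0, 0, 0.02], [0, 0, 0.02], [0, 0, 0.01], [0, 0, 0.01], [0, 0, 0]]}}

```text
time: 27.68
tool_pos: [499.2, -151.0, 210.4]
tcp_rot: [-3.141, -0.001, 0.177]
contact_force: [0.3, 1.2, -2.5]
grip_width: 59.7
```

```bash
python3 - <<'E'
from h import *
p,R,o=cur();print(p,o["tcp_rot"],o["contact_force"],o["grip_width"])
plan([500.7,-170.1,125],10.35,5)
E
```

```text
[ 499.24260234 -151.0364568   210.4174903 ] [-3.14094188e+00 -5.57511591e-04  1.77017620e-01] [ 0.28746928  1.19065558 -2.45175972] 59.749092009461435
xyz [[-0.01, 0.06, 0.28], [0.0, 0.07, 0.29], [-0.01, 0.06, 0.28], [-0.01, 0.06, 0.29], [0.0, 0.07, 0.28]] 
dr [[0.0, 0.0, -0.01], [0.0, 0.0, 0.0], [0.0, 0.0, -0.01], [0.0, 0.0, 0.0], [0.0, 0.0, -0.01]] 
end [ 500.9 -170.2  125.2] [-1.7996e+02 -3.0000e-02  1.0380e+01] max 0.29 0.01
```

Request:
{"api": "carry_out", "payload": {"xyz": [[-0.01, 0.06, 0.28], [0, 0.07, 0.29], [-0.01, 0.06, 0.28], [-0.01, 0.06, 0.29], [0, 0.07, 0.28], [0, 0, 0], [0, 0, 0]], "dr": [[0, 0, -0.01], [0, 0, 0], [0, 0, -0.01], [0, 0, 0], [0, 0, -0.01], [0, 0, 0], [0, 0, 0]]}}

```text
time: 28.55
tool_pos: [502.0, -169.0, 126.2]
tcp_rot: [3.141, -0.002, 0.184]
contact_force: [0.9, -0.6, -2.2]
grip_width: 59.6
```

```bash
python3 - <<'E'
from h import *
p,R,o=cur();print(p,o["tcp_rot"],o["contact_force"],o["grip_width"])
c=capture("wrist");cv2.imwrite("pics/w14.png",c["image"])
s=capture("scene");cv2.imwrite("pics/s14.png",cv2.resize(s["image"][130:310,110:350],None,fx=3.2,fy=3.2,interpolation=cv2.INTER_CUBIC))
print(p[2]-43.7-30)
plan([500.7,-170.1,100],10.35,2)
E
```

```text
[ 502.04797096 -169.03820175  126.21814867] [ 3.14134155e+00 -1.88568336e-03  1.83779596e-01] [ 0.85998213 -0.57955088 -2.17424689] 59.5511357284853
52.51814866909106
xyz [[-0.014, 0.004, 0.221], [-0.013, 0.003, 0.221]] 
dr [[0.0, -0.01, 0.01], [0.01, -0.01, 0.01]] 
end [ 500.7 -170.1  100. ] [-1.7997e+02  1.0000e-02  1.0360e+01] max 0.221 0.01
```

View pics/w14.png

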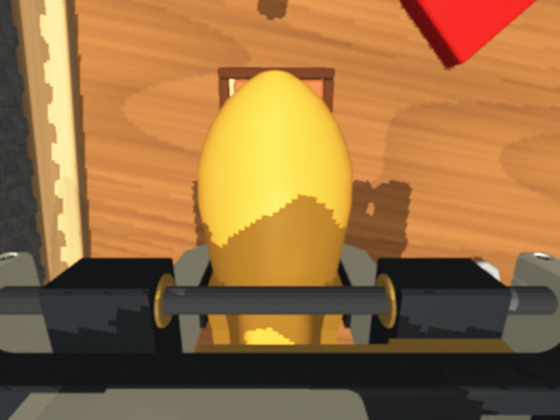

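View pics/s14.png

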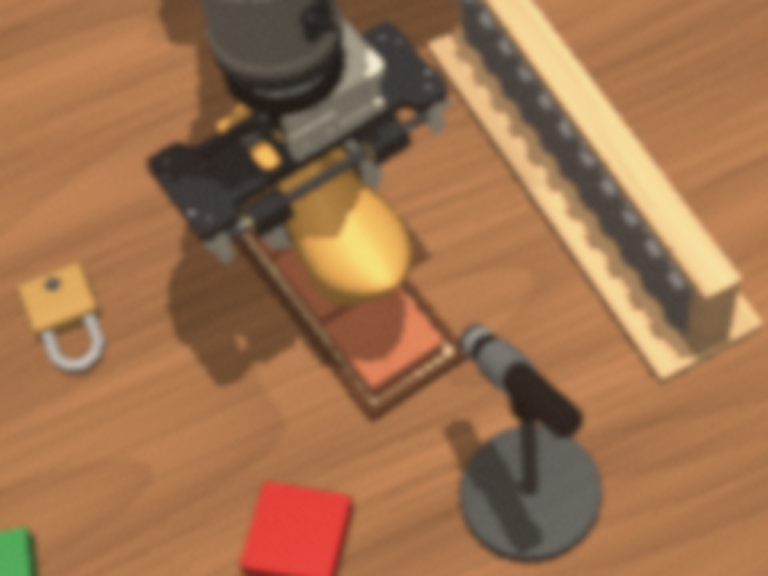

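The clog is over the row with its toe to the mic. In the wrist view the tray's far rim centre is at col ~276.5 against the toe at 275, so a ~1 mm correction agrees with the state. Lowering in small steps.

Request:
{"api": "carry_out", "payload": {"xyz": [[-0.01, 0.01, 0.22], [-0.01, 0.01, 0.2], [0, 0, 0], [0, 0, 0]], "dr": [[0, -0.01, 0.01], [0, -0.01, 0.01], [0, 0, 0], [0, 0, 0]]}}

```text
time: 29.15
tool_pos: [500.8, -171.0, 100.4]
tcp_rot: [-3.142, 0.002, 0.18]
contact_force: [0.5, -0.1, -2.6]
grip_width: 59.9
```

```bash
python3 - <<'E'
from h import *
p,R,o=cur();print(p,o["tcp_rot"],o["contact_force"],o["grip_width"])
plan([500.7,-170.1,88.7],10.35,2)
E
```

```text
[ 500.76238866 -171.02901581  100.37385289] [-3.14150931e+00  1.60899474e-03  1.80309966e-01] [ 0.47708021 -0.10528065 -2.62225697] 59.913314431578776
xyz [[0.001, -0.008, 0.097], [0.001, -0.007, 0.098]] 
dr [[0.0, 0.01, 0.0], [0.0, 0.0, 0.0]] 
end [ 500.7 -170.1   88.7] [-1.800e+02  1.000e-02  1.033e+01] max 0.098 0.01
```

Request:
{"api": "carry_out", "payload": {"xyz": [[0, -0.005, 0.1], [0, -0.005, 0.09], [0, 0, 0], [0, 0, 0], [0, 0, 0], [0, 0, 0]], "dr": [[0, 0.01, 0], [0, 0, 0], [0, 0, 0], [0, 0, 0], [0, 0, 0], [0, 0, 0]]}}

```text
time: 29.9
tool_pos: [500.7, -170.4, 89.3]
tcp_rot: [3.141, -0.0, 0.18]
contact_force: [1.0, 1.0, -1.7]
grip_width: 60.0
```

```bash
python3 - <<'E'
from h import *
for i in range(3):
    c=capture("wrist");p,R,o=cur();print(p.round(2),np.round(o["tcp_rot"],4),o["contact_force"].round(1),o["grip_width"].round(2))
cv2.imwrite("pics/w15.png",c["image"])
im=c["image"];H,S,V=cv2.split(cv2.cvtColor(im,cv2.COLOR_BGR2HSV))
m=((H>=17)&(H<=32)&(S>120)&(V>150)).astype(np.uint8);m[240:]=0
k=max(blobs(m),key=len); tips=k[k[:,1]<=k[:,1].min()+1].mean(0); print("tip px",tips)
s=capture("scene");cv2.imwrite("pics/s15.png",cv2.resize(s["image"][130:310,110:350],None,fx=3.2,fy=3.2,interpolation=cv2.INTER_CUBIC))
E
```

```text
Traceback (most recent call last):
AttributeError: 'float' object has no attribute 'round'
```

```bash
python3 - <<'E'
from h import *
for i in range(3):
    c=capture("wrist");p,R,o=cur();print(p.round(2),np.round(o["tcp_rot"],4),o["contact_force"].round(1),o["grip_width"])
cv2.imwrite("pics/w15.png",c["image"])
im=c["image"];H,S,V=cv2.split(cv2.cvtColor(im,cv2.COLOR_BGR2HSV))
m=((H>=17)&(H<=32)&(S>120)&(V>150)).astype(np.uint8);m[240:]=0
k=max(blobs(m),key=len); tips=k[k[:,1]<=k[:,1].min()+1].mean(0); print("tip px",tips)
s=capture("scene");cv2.imwrite("pics/s15.png",cv2.resize(s["image"][130:310,110:350],None,fx=3.2,fy=3.2,interpolation=cv2.INTER_CUBIC))
E
```

```text
[ 500.68 -170.42   89.22] [ 3.1414e+00 -2.0000e-04  1.8040e-01] [-0.8 -0.3 -1.6] 59.78673368499354
[ 500.62 -170.42   89.17] [ 3.1415 -0.      0.1803] [-0.1 -0.2 -2.6] 59.69606369116969
[ 500.62 -170.4    89.16] [ 3.1415 -0.      0.1804] [-0.3  0.4 -3. ] 59.34648415658025
tip px [274.5  70.3]
```

View pics/w15.png

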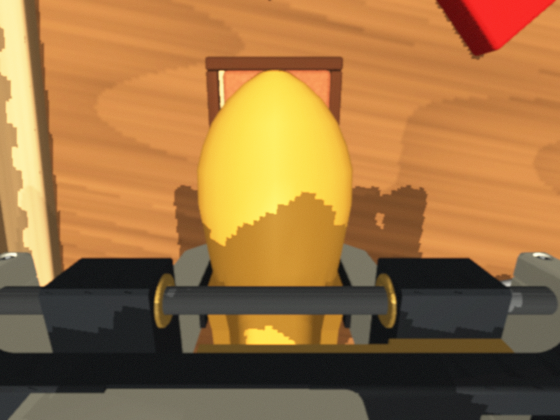

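View pics/s15.png

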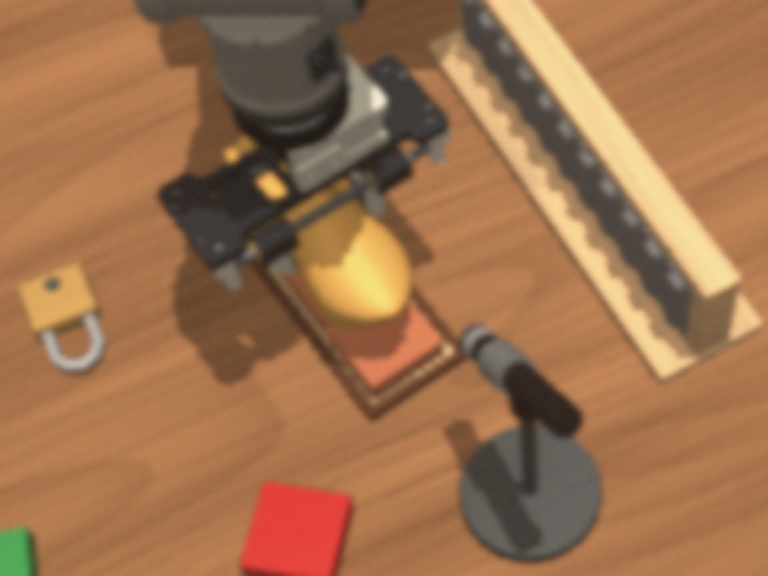

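The toe (col 274.5) is centred on the far rim (206–342, centre 274). The clearance is 89.2 − 43.7 − 30 ≈ 15.5 mm, the arm is level and the readings are steady. Handing in.

```bash
python3 - <<'E'
from plant import close_job,get_obs
print(abs(get_obs()["dq"]).max(), get_obs()["time"]); print(close_job())
E
```

```text
0.0011517822294535678 30.15
the job is handed in; nothing more can be done
None
```

I laid both loose terracotta tiles in the tray, then lifted the clog over the screen. The job was handed in at 30.15 s with the clog held still above the row, toe towards the microphone. No verdict was reported.

**Tiles:** The red and green squares were left alone. After placing, the top view gave tile angles of 10.4°, 10.6° and 10.6°, and centre spacings of about 69 and 70 mm against 68 mm nominal. The tiles are in line to within about 1 mm, and the joint widths may differ from 4 mm by 1–2 mm. The overhead calibration is only good to about 2 mm. The wrist camera's estimates of the tray's sideways position from the two facing directions disagreed by about 1.3 mm, so I aimed near their middle.

**Clog:** The sole is about 15.5 mm above the tiles, worked out from the tool height at grasp and at the end rather than measured directly. The arm's tilt reads under 0.001 rad, and its heading is 10.33° against 10.35° for the row. The toe is centred on the tray's far rim to within about 1 pixel in the wrist view, and the clog did not slip during the carry.

**Other items:** In the views taken along the way, the screen, microphone, jar and padlock looked unmoved, but I did not measure them. The jar was not in the last picture. Wrist force readings after each move stayed under 7 N.

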